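Stow the pot lids on the sprung rack tray

ROBOT

A 6-joint arm with a two-finger parallel gripper is mounted at the origin on the work surface. World frame = base frame: x ahead of the robot, y to its left, z up, the work surface at z = 0. Lengths are in m, angles in degrees, forces in N, time in s.
With the tool pointing down it reaches from about 0.25 to 0.725 m from the base axis. Payload 9.7 kg.
Tool frame: the origin (TCP) lies midway between the tips of the shut fingers; the grasp point (between the pads) lies 19 mm behind it (grip_point_offset is the distance from the TCP to the grasp point, in m); y points along the fingers, z is the direction in which the jaws open and shut, and the axes are right-handed (so a half turn about y gives the same grasp; the last joint's range is limited). The gripper opens to 85 mm and grips with 20 to 120 N. Pads are 22 mm wide; open, the fingers measure 114 mm over their backs; the gripper's body (76 mm by 85 mm) begins 54 mm behind the grasp point. The pads swing forward as they close: fully open they stand 13 mm farther back than shut.
Start: joints at [76.948, 4.979, 10.078, 95.1, 0, 90], TCP at [0.124, 0.536, 0.231] pointing down, gripper open.
Joint ranges: [-179.16, 179.16], [-48.56, 103.87], [-65.8, 70.77], [-126.05, 130.52], [-82.76, 87.17], [-180, 180]. Speed limits (degrees/s): [127.2, 127.2, 147.25, 180, 180, 180].

INTERFACE

Orientations are given as [roll, pitch, yaw] about the fixed x, y, z axes, in that order (R = Rz(yaw) Ry(pitch) Rx(roll)).
In Python, from workcell import get_obs, camera, job_done, grip_point_offset gives the robot as it stands.
- The arm moves only by the tool move_arm, never from a script. Its argument "deltas" is a list that holds one entry, the list of rows, each a list of 4 numbers: the shift along the tool's x, y, z in m, then the turn about the tool's y in degrees. A call has 1 to 5 rows; each row is the pose to reach, as a shift and turn from the pose commanded when the call began, along the tool's axes at that moment; what a row does not reach only later rows make up. A row lasts 1/10 s, in which the tool goes at most 50 mm and 8.59 degrees, less where a joint would pass 70% of its speed; a pose out of reach is approached as far as the arm can. A call with a gripper value outside its range is refused whole. "claw" is the finger opening in m, from 0 to 0.0854, set as the call begins (left out, the last holds). The fingers move at their own pace and stop on an object; "newtons" is the grip in N (left out, the last holds). Time passes only in rows, so rows that repeat a pose let the fingers close. It gives the time, the measured TCP pose, the force and the opening at its end, in the units of the state.
- get_obs(): the state, without advancing time (a new reading comes with each control period).
- camera(name): name is "scene" or "side" or "wrist"; returns a dict with "color" (384x512x3 uint8, blue, green, red), "range_z" (384x512 float32, m along the optical axis (not along the pixel's ray), 0 where there is no reading), "fx", "fy", "cx", "cy" (pixels), "k1" (the pictures are not rectified: a ray, as slopes to the right and down, at radius r is drawn at 1 + k1 r^2 times it, then the intrinsics apply), "T" (4x4, takes a point from camera to world coordinates). Camera axes: x right, y down, z forward; pixel columns grow to the right and rows downward; lengths in m; the calibration is good to about 2 mm. A picture is of the moment at which its call begins.
- job_done(): hands the job in, once; it reports no verdict.
The state is a dict: "time": time; "q": joint angles; "qd": joint speeds; "joint_efforts": joint torques, N m; "ee_pos": TCP position; "tcp_rot": TCP orientation; "wrist_force": force on the tool from outside, world axes, zero at the start; "torque": the same for the moment, N m; "opening": finger opening in m.
Only numpy, scipy, OpenCV 4.12 (cv2) and the standard library are available. Lean on these libraries where they do the work, as an engineer would, in place of code of your own. Each camera call takes 0.05 s, during which the arm holds its last target. There are 200 camera calls.

TASK

Pull the green sprung tray of the lid rack out to its stop, then stack all the pot lids on it hollow side up, the largest with its knob in the tray's round recess and each smaller one cupped inside the next larger, roughly centred. When all are stacked and let go, push the tray fully home with the lids still nested, and leave the mug, canister and cooking stick alone.

Things in the scene. Friction and masses are not known exactly. Their poses are not given: they have to be found in the camera images.
- rack: Wooden lid rack fixed to the plank: box with an open front, 216 mm wide, 190 mm deep, opening 105 mm high. Origin on the plank in the middle of the front; x points into the rack, z up. Its top board spans x = -10 to 200 mm, y = +-123 mm, and its upper face is 125 mm above the plank.
- tray (a joint): How far the green tray is drawn out (along the rack's -x): 0 home, 0.2 m at its stop. A 40 N/m spring draws it in and a 7 N brake holds it: drawing it to the stop takes up to 16 N; let go there it slips back some 20 mm (to about 0.18) and stays; pushing it home takes up to 8 N. Tray 172 x 172 mm, its edges 24 mm and its floor 13 mm above the plank.
- tray_grip (a point): Centre of the tray's dark wooden handle bar, 100 mm above the plank; moves with the tray. Bar 100 mm along the rack's y, 14 mm thick along x, 30 mm tall, carried 55 mm ahead of the tray's front edge by two rods at y = +-30 mm, and 45 mm clear of the rack's top board when home. Axes as the rack's.
- tray_seat (a point): Centre of the tray's round recess, on the tray floor, 13 mm above the plank, 141 mm behind the handle bar; moves with the tray. The recess is a black ring, 72 mm across inside, 6 mm high, that takes a lid's knob loosely. A lid seated here has its origin at this point; a lid nested in another has its origin 13 mm above the other's. Axes as the rack's.
- lid160: Bare aluminium domed pot lid, 160 mm across, 120 g, lying hollow side up on its black knob (52 mm across, 9 mm high). Origin: centre of the knob's flat face, its lowest point; z up. Bottom of shell 130 mm across, walls flare out, last 15 mm below the rim upright, 4 mm thick; hollow floor 13 mm, rim 35 mm above the origin. Pinch by the rim, one finger inside. May be absent.
- lid136: White enamel domed pot lid, 136 mm across, 100 g, lying hollow side up on its black knob (52 mm across, 9 mm high). Origin: centre of the knob's flat face, its lowest point; z up. Bottom of shell 106 mm across, walls flare out, last 15 mm below the rim upright, 4 mm thick; hollow floor 13 mm, rim 35 mm above the origin. Pinch by the rim, one finger inside. May be absent.
- lid112: Blue enamel domed pot lid, 112 mm across, 80 g, lying hollow side up on its black knob (52 mm across, 9 mm high). Origin: centre of the knob's flat face, its lowest point; z up. Bottom of shell 82 mm across, walls flare out, last 15 mm below the rim upright, 4 mm thick; hollow floor 13 mm, rim 35 mm above the origin. Pinch by the rim, one finger inside. May be absent.
- lid88: Red enamel domed pot lid, 88 mm across, 60 g, lying hollow side up on its black knob (52 mm across, 9 mm high). Origin: centre of the knob's flat face, its lowest point; z up. Bottom of shell 58 mm across, walls flare out, last 15 mm below the rim upright, 4 mm thick; hollow floor 13 mm, rim 35 mm above the origin. Pinch by the rim, one finger inside. May be absent.
- mug: White enamel mug, 84 mm across, 85 mm tall, with a handle. Origin under its centre. Bystander.
- canister: Green plastic canister with a flip-top lid, 102 mm across, 149 mm tall. Origin under its centre. Bystander.
- stick: Wooden cooking stick, 200 mm long, 18 mm thick, blade 45 mm wide, lying on the rack's top board. Origin at its middle, on the underside. Bystander.

How it is judged (in metres and radians):
On the way, in this order (a step that is already met when the one before it is completed fails the run):
1. the tray has been drawn out to its stop (within 8 mm) (value of joint tray above 0.192 m), for 0.2 s.
2. with the tray still out, all lids present are nested on it in order of size, hollow side up, and let go (value of joint tray above 0.13 m and horizontal distance between each of lid160, lid136, lid112, lid88 and tray_seat below 0.03 m and angle between each of lid160, lid136, lid112, lid88's own z axis and vertical below 0.1 rad and z of lid160 in the frame of tray_seat between -0.004 and 0.004 m and z of lid136 in the frame of tray_seat between -0.004 and 0.017 m and z of lid136 in the frame of lid160 between 0.009 and 0.017 m and z of lid112 in the frame of tray_seat between -0.004 and 0.03 m and z of lid112 in the frame of lid160 between 0.009 and 0.03 m and z of lid112 in the frame of lid136 between 0.009 and 0.017 m and z of lid88 in the frame of tray_seat between -0.004 and 0.043 m and z of lid88 in the frame of lid160 between 0.009 and 0.043 m and z of lid88 in the frame of lid136 between 0.009 and 0.03 m and z of lid88 in the frame of lid112 between 0.009 and 0.017 m and contact force between the fingers and lid160 below 0.1 N and contact force between the fingers and lid136 below 0.1 N and contact force between the fingers and lid112 below 0.1 N and contact force between the fingers and lid88 below 0.1 N and linear speed of each of lid160, lid136, lid112, lid88 below 0.02 m/s), for 0.3 s.
At the end, for the whole second after the job is handed in: The tray is home to within 6 mm and all lids present lie nested on it at rest, hollow side up and level (under 0.1 rad), each within 30 mm of the recess centre, every smaller lid inside the next larger, the lowest with its knob down in the recess (heights within 4 mm) (value of joint tray below 0.006 m and horizontal distance between each of lid160, lid136, lid112, lid88 and tray_seat below 0.03 m and angle between each of lid160, lid136, lid112, lid88's own z axis and vertical below 0.1 rad and z of lid160 in the frame of tray_seat between -0.004 and 0.004 m and z of lid136 in the frame of tray_seat between -0.004 and 0.017 m and z of lid136 in the frame of lid160 between 0.009 and 0.017 m and z of lid112 in the frame of tray_seat between -0.004 and 0.03 m and z of lid112 in the frame of lid160 between 0.009 and 0.03 m and z of lid112 in the frame of lid136 between 0.009 and 0.017 m and z of lid88 in the frame of tray_seat between -0.004 and 0.043 m and z of lid88 in the frame of lid160 between 0.009 and 0.043 m and z of lid88 in the frame of lid136 between 0.009 and 0.03 m and z of lid88 in the frame of lid112 between 0.009 and 0.017 m and linear speed of each of lid160, lid136, lid112, lid88 below 0.02 m/s); the robot touches nothing.
It fails at once if the mug was disturbed (moved more than 40 mm) (distance of mug from where it was at the start of the episode above 0.04 m).
It fails at once if the canister was disturbed (moved more than 40 mm) (distance of canister from where it was at the start of the episode above 0.04 m).
It fails at once if the stick was disturbed (moved more than 40 mm) (distance of stick from where it was at the start of the episode above 0.04 m).
Of lid160, lid136, lid112, lid88 only 3 to 4 are there at a start; the rules pass over those that are not, and their reading is None.
At some moment in a run one of lid160, lid136, lid112, lid88 may be knocked a few centimetres aside while the robot is not near it.
Once in a run the grip may slacken for a moment while it holds something.
It also fails if it takes over 210 s, if anything falls off the work surface, if the arm or the gripper's body presses on something with over 40 N, if the wrist force passes 120 N, or if a joint passes its speed limit or range.

## Working session

There is one attempt and no reset: what is moved stays moved. The work goes in short steps, Python scripts to look and compute and a tool call to move; the robot and the scene stay as the last step left them, time stands still between calls to the robot, and variables do not carry over. Pictures are saved under pics/ and viewed, about 12 in all and at most 16, crops included, and the job is handed in when it is done.

Besides the shell and the picture viewer there is one more tool, called after ">>>" as name([rows], argument=value, ...), one row to a line, values as JSON. move_arm: Moves the arm, as the interface text tells. Its arguments: {"type":"object","properties":{"deltas":{"type":"array"},"claw":{"type":"number"},"newtons":{"type":"number"}},"required":["deltas"]}

```bash
ls; mkdir -p pics; cat > h.py <<'E'
import numpy as np, cv2
from workcell import get_obs, camera, job_done, grip_point_offset
def snap(n,f=None):
    c=camera(n)
    if f: cv2.imwrite('pics/'+f,c['color'])
    return c
def pts(c):
    h,w=c['range_z'].shape
    u,v=np.meshgrid(np.arange(w),np.arange(h))
    K=np.array([[c['fx'],0,c['cx']],[0,c['fy'],c['cy']],[0,0,1.]])
    p=np.stack([u,v],-1).reshape(-1,1,2).astype(float)
    s=cv2.undistortPoints(p,K,np.array([c['k1'],0,0,0.])).reshape(h,w,2)
    z=c['range_z'][...,None]
    P=np.concatenate([s*z,z],-1)
    T=np.array(c['T']); return P@T[:3,:3].T+T[:3,3]
E
python3 - <<'E'
from h import *
print(get_obs(),grip_point_offset)
ims=[]
for n in('scene','side'):
    c=snap(n); np.savez(n+'0.npz',P=pts(c),col=c['color']); ims.append(c['color']); print(n,np.round(c['T'],3).tolist())
cv2.imwrite('pics/a.png',cv2.resize(ims[0],(768,576)));cv2.imwrite('pics/b.png',cv2.resize(ims[1],(768,576)))
E
```

```text
pics
{'time': 0.0, 'q': array([7.69477955e+01, 5.01005928e+00, 1.00328844e+01, 9.51013770e+01,
       9.65771822e-04, 9.00016571e+01]), 'qd': array([ 0.07150741, -0.12580376, -0.06676891, -0.0220882 , -0.03133618,
       -0.01526506]), 'joint_efforts': array([-5.35294857e-04, -5.20386314e+01,  4.64808583e+01,  1.59411225e-02,
       -3.24225834e-05,  2.47266016e-06]), 'ee_pos': array([0.1241493 , 0.53554437, 0.23057902]), 'tcp_rot': array([-9.00785519e+01,  9.63499035e-04, -1.30538630e+01]), 'wrist_force': array([0.14422119, 0.45006541, 0.76978606]), 'torque': array([-0.02266459,  0.00563568,  0.01614681]), 'opening': 0.08558592962321011} 0.0187
scene [[0.176, 0.793, -0.583, 1.182], [0.984, -0.133, 0.116, -0.137], [0.015, -0.594, -0.804, 0.934], [0.0, 0.0, 0.0, 1.0]]
side [[-0.98, -0.111, 0.165, 0.365], [-0.199, 0.582, -0.788, 0.95], [-0.008, -0.805, -0.593, 0.828], [0.0, 0.0, 0.0, 1.0]]
```

View pics/a.png

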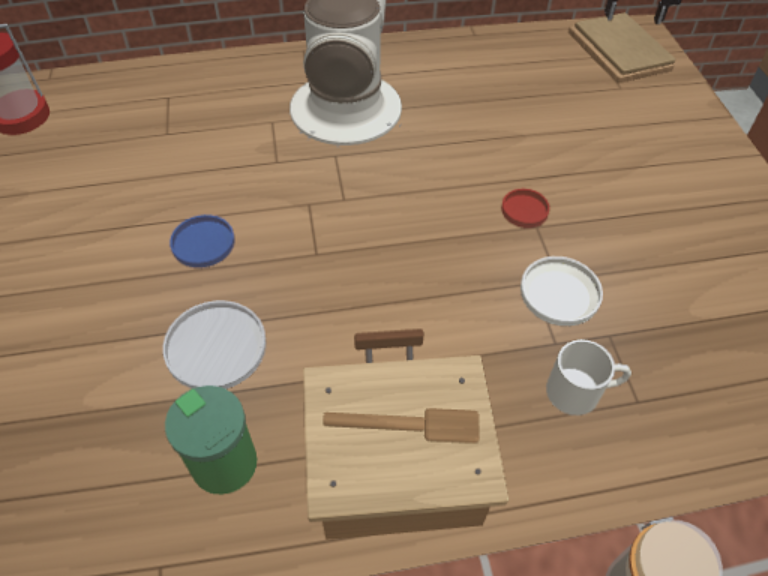

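View pics/b.png

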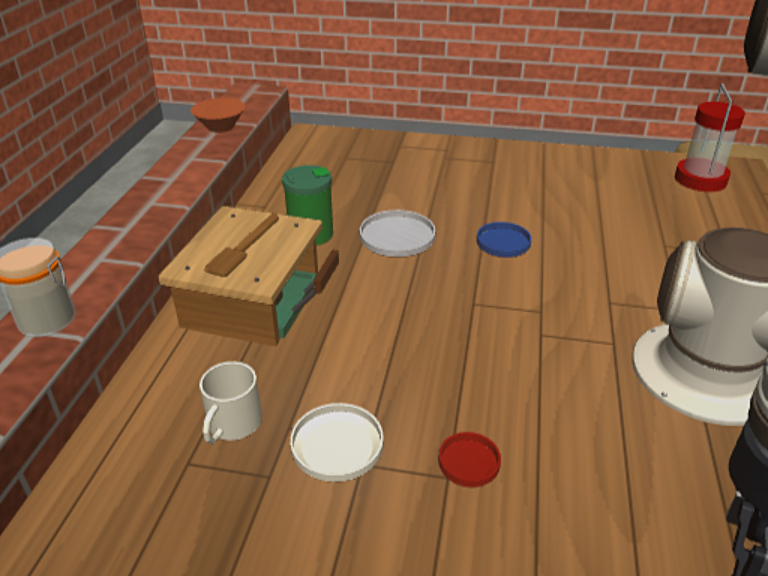

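All four lids are present. In the scene picture (at 768 px wide): blue (202,240), aluminium (215,345), red (526,208), white (561,290), handle bar (389,340). The rack opens toward the robot. The next step is to measure them.

```bash
cat >> h.py <<'E'
R={'lid160':.08,'lid136':.068,'lid112':.056,'lid88':.044}
def lidfit(P,xy,r,zoff=0.0):
    """rim points near xy -> circle fit (known radius)"""
    from scipy.optimize import least_squares
    d=np.hypot(P[...,0]-xy[0],P[...,1]-xy[1])
    m=(d<r+.03)&(P[...,2]>zoff+.029)&(P[...,2]<zoff+.042)
    q=P[m][:,:2]
    if len(q)<20: return None
    f=lambda c:np.hypot(q[:,0]-c[0],q[:,1]-c[1])-(r-.003)
    s=least_squares(f,xy,loss='soft_l1',f_scale=.002)
    return np.round(s.x,4),len(q),round(float(np.median(abs(s.fun))),4),round(float(np.median(P[m][:,2])),4)
E
python3 - <<'E'
from h import *
D={n:np.load(n+'0.npz')['P'] for n in('scene','side')}
P=D['scene']
g={'lid112':(202,240),'lid160':(215,345),'lid88':(526,208),'lid136':(561,290)}
for k,(u,v) in g.items():
    p=P[int(v/1.5),int(u/1.5)]; print(k,p.round(3))
    for n in D: print('  ',n,lidfit(D[n],p[:2],R[k]))
# handle
for n in D:
    P=D[n]; T=P[...,2]
    p=D['scene'][int(338/1.5),int(389/1.5)]
    m=(np.hypot(P[...,0]-p[0],P[...,1]-p[1])<.08)&(T>.108)&(T<.1195)
    q=P[m]; 
    print(n,'bar',p.round(3),len(q)); print(cv2.minAreaRect(q[:,:2].astype(np.float32)*1000) if len(q) else '')
    c=D['scene'][int(470/1.5),int(390/1.5)]
    m=(np.hypot(P[...,0]-c[0],P[...,1]-c[1])<.25)&(abs(T-.125)<.005)
    mm=cv2.morphologyEx(m.astype(np.uint8),cv2.MORPH_OPEN,np.ones((5,5)))>0
    print(n,'top',cv2.minAreaRect(P[mm][:,:2].astype(np.float32)*1000),np.median(P[mm][:,2]))
    for nm,(u,v) in {'mug':(583,375),'can':(205,415)}.items():
        c=D['scene'][int(v/1.5),int(u/1.5)]
        m=(np.hypot(P[...,0]-c[0],P[...,1]-c[1])<.08)&(T>.07)
        print(n,nm,P[m].min(0).round(3),P[m].max(0).round(3))
E
```

```text
lid112 [ 0.343 -0.309  0.014]
   scene (array([ 0.3572, -0.3048]), 267, 0.0013, 0.0335)
   side (array([ 0.3557, -0.302 ]), 168, 0.0018, 0.0329)
lid160 [ 0.568 -0.292  0.012]
   scene (array([ 0.5776, -0.2892]), 442, 0.0012, 0.0342)
   side (array([ 0.5762, -0.2862]), 222, 0.0017, 0.0327)
lid88 [0.358 0.288 0.012]
   scene (array([0.3739, 0.2793]), 165, 0.0014, 0.0332)
   side (array([0.3715, 0.2829]), 308, 0.0011, 0.0335)
lid136 [0.554 0.292 0.012]
   scene (array([0.5656, 0.2839]), 354, 0.0012, 0.034)
   side (array([0.5641, 0.2864]), 444, 0.0012, 0.0334)
scene bar [ 0.663 -0.029  0.111] 301
((658.8738403320312, -28.45903778076172), (98.1488265991211, 15.928394317626953), 84.83060455322266)
scene top ((813.4888305664062, -40.97908020019531), (247.22979736328125, 212.23406982421875), 85.1209487915039) 0.12534291116828067
scene mug [0.696 0.207 0.07 ] [0.781 0.316 0.088]
scene can [ 0.716 -0.337  0.07 ] [ 0.818 -0.236  0.154]
side bar [ 0.663 -0.029  0.111] 207
((680.4469604492188, -29.89875030517578), (130.0796356201172, 61.46321487426758), 85.82878112792969)
side top ((812.8888549804688, -39.53816223144531), (249.50750732421875, 212.58358764648438), 85.18537902832031) 0.12413470549949523
side mug [0.695 0.21  0.07 ] [0.779 0.321 0.088]
side can [ 0.715 -0.338  0.07 ] [ 0.815 -0.232  0.151]
```

```bash
cat >> h.py <<'E'
def plan(wps,step=.045,turn=8.,start=None,hold=0):
    """world waypoints (x,y,z,yaw) -> calls of <=5 rows in tool axes (tool down)"""
    o=get_obs()
    cur=np.array(start if start is not None else [*o['ee_pos'],o['tcp_rot'][2]],float)
    seq=[]
    for w in wps:
        w=np.array(w,float); a=cur if not seq else seq[-1]
        d=w-a; d[3]=(d[3]+180)%360-180
        n=max(1,int(np.ceil(max(np.linalg.norm(d[:3])/step,abs(d[3])/turn))))
        seq+=[a+d*i/n for i in range(1,n+1)]
    seq+=[seq[-1]]*hold
    for i in range(0,len(seq),5):
        t=np.radians(cur[3]); rows=[]
        for s in seq[i:i+5]:
            d=s-cur
            rows.append([round(d[0]*np.cos(t)+d[1]*np.sin(t),3),round(-d[2],3),round(-d[0]*np.sin(t)+d[1]*np.cos(t),3),round(-d[3],1)])
        print(rows); cur=seq[min(i+4,len(seq)-1)]
E
python3 - <<'E'
from h import *
plan([(.60,-.0,.22,-95),(.658,-.028,.2,-95),(.658,-.028,.083,-95)],hold=2)
E
```

```text
[[np.float64(0.037), np.float64(0.001), np.float64(-0.026), np.float64(5.1)], [np.float64(0.073), np.float64(0.001), np.float64(-0.052), np.float64(10.2)], [np.float64(0.11), np.float64(0.002), np.float64(-0.078), np.float64(15.4)], [np.float64(0.146), np.float64(0.003), np.float64(-0.104), np.float64(20.5)], [np.float64(0.183), np.float64(0.003), np.float64(-0.129), np.float64(25.6)]]
[[np.float64(0.044), np.float64(0.001), np.float64(-0.008), np.float64(5.1)], [np.float64(0.088), np.float64(0.001), np.float64(-0.015), np.float64(10.2)], [np.float64(0.132), np.float64(0.002), np.float64(-0.023), np.float64(15.4)], [np.float64(0.177), np.float64(0.003), np.float64(-0.03), np.float64(20.5)], [np.float64(0.221), np.float64(0.003), np.float64(-0.038), np.float64(25.6)]]
[[np.float64(0.043), np.float64(0.001), np.float64(0.012), np.float64(5.1)], [np.float64(0.086), np.float64(0.001), np.float64(0.025), np.float64(10.2)], [np.float64(0.129), np.float64(0.002), np.float64(0.037), np.float64(15.4)], [np.float64(0.172), np.float64(0.003), np.float64(0.049), np.float64(20.5)], [np.float64(0.215), np.float64(0.003), np.float64(0.061), np.float64(25.6)]]
[[np.float64(0.034), np.float64(0.001), np.float64(0.03), np.float64(5.1)], [np.float64(0.048), np.float64(0.011), np.float64(0.059), np.float64(5.1)], [np.float64(0.062), np.float64(0.021), np.float64(0.088), np.float64(5.1)], [np.float64(0.062), np.float64(0.06), np.float64(0.088), np.float64(5.1)], [np.float64(0.062), np.float64(0.099), np.float64(0.088), np.float64(5.1)]]
[[np.float64(-0.0), np.float64(0.039), np.float64(0.0), np.float64(-0.0)], [np.float64(-0.0), np.float64(0.039), np.float64(0.0), np.float64(-0.0)], [np.float64(-0.0), np.float64(0.039), np.float64(0.0), np.float64(-0.0)]]
```

>>> move_arm([
  [[0.037,0.001,-0.026,5],[0.073,0.001,-0.052,10],[0.11,0.002,-0.078,15],[0.146,0.003,-0.104,20.5],[0.183,0.003,-0.129,25.5]],
], claw=0.045, newtons=60)

```text
time: 0.6
ee_pos: [0.274, 0.3672, 0.2279]
tcp_rot: [-90.0, -0.0, -38.7]
wrist_force: [1.3, 0.7, -0.7]
opening: 0.0446
```

>>> move_arm([
  [[0.044,0.001,-0.008,5],[0.088,0.001,-0.015,10],[0.132,0.002,-0.023,15],[0.177,0.003,-0.03,20.5],[0.221,0.003,-0.038,25.5]],
])

```text
time: 1.1
ee_pos: [0.4234, 0.1996, 0.225]
tcp_rot: [-90.0, 0.0, -64.3]
wrist_force: [0.0, 1.2, 0.5]
opening: 0.045
```

>>> move_arm([
  [[0.043,0.001,0.012,5],[0.086,0.001,0.025,10],[0.129,0.002,0.037,15],[0.172,0.003,0.049,20.5],[0.215,0.003,0.061,25.5]],
])

```text
time: 1.6
ee_pos: [0.5723, 0.033, 0.2218]
tcp_rot: [-90.0, 0.0, -89.8]
wrist_force: [0.9, 1.2, 0.5]
opening: 0.0453
```

>>> move_arm([
  [[0.034,0.001,0.03,5],[0.048,0.011,0.059,5],[0.062,0.021,0.088,5],[0.062,0.021,0.088,5],[0.062,0.021,0.088,5]],
])

```text
time: 2.1
ee_pos: [0.6598, -0.0269, 0.1998]
tcp_rot: [-90.1, 0.0, -94.6]
wrist_force: [-0.7, -0.2, 0.1]
opening: 0.045
```

```bash
sed -i 's/            rows.append(\[\(.*\)\])$/            rows.append([float(round(x,3)) for x in (\1)])/' h.py; python3 - <<'E'
from h import *
o=get_obs();print(o['time'],o['ee_pos'],o['tcp_rot'],o['q'],o['opening'],o['wrist_force'])
plan([(.658,-.028,.083,-95)],hold=2)
E
```

```text
2.1 [ 0.65977297 -0.02691216  0.19982015] [-9.01489579e+01  3.85893319e-04 -9.45927455e+01] [-2.33849693e+00  2.04673095e+01  2.48387348e+01  9.45202528e+01
  6.24468542e-03  9.22542400e+01] 0.0450338490383088 [-0.71267591 -0.18412345  0.08002111]
[[0.0, 0.039, -0.001, 0.1], [0.001, 0.078, -0.001, 0.3], [0.001, 0.117, -0.002, 0.4], [0.001, 0.117, -0.002, 0.4], [0.001, 0.117, -0.002, 0.4]]
```

Accurate tracking. Next: lower, close, pull to the stop.

>>> move_arm([
  [[0.0,0.039,-0.001,0.4],[0.001,0.078,-0.002,0.4],[0.001,0.1,-0.002,0.4],[0.001,0.116,-0.002,0.4],[0.001,0.116,-0.002,0.4]],
])

```text
time: 2.6
ee_pos: [0.656, -0.0267, 0.0837]
tcp_rot: [-90.2, -0.0, -94.9]
wrist_force: [0.1, -0.6, 0.6]
opening: 0.0449
```

>>> move_arm([
  [[0,0,0,0],[0,0,0,0],[0,0,0,0],[0,0,0,0],[0,0,0,0]],
], claw=0.0, newtons=80)

```text
time: 3.1
ee_pos: [0.6583, -0.0272, 0.0876]
tcp_rot: [-89.9, 0.0, -94.9]
wrist_force: [-3.1, 1.3, 6.2]
opening: 0.0128
```

>>> move_arm([
  [[0,0,-0.01,0],[0,0,-0.025,0],[0,0,-0.045,0],[0,0,-0.065,0],[0,0,-0.085,0]],
])

```text
time: 3.6
ee_pos: [0.5757, -0.0201, 0.0876]
tcp_rot: [-89.5, 0.0, -94.9]
wrist_force: [14.6, -0.9, 1.6]
opening: 0.0124
```

>>> move_arm([
  [[0,0,-0.02,0],[0,0,-0.04,0],[0,0,-0.06,0],[0,0,-0.08,0],[0,0,-0.1,0]],
])

```text
time: 4.1
ee_pos: [0.4767, -0.0116, 0.0875]
tcp_rot: [-89.5, 0.0, -95.0]
wrist_force: [17.4, -0.5, 0.5]
opening: 0.0126
```

>>> move_arm([
  [[0,0,-0.006,0],[0,0,-0.011,0],[0,0,-0.015,0],[0,0,-0.018,0],[0,0,-0.018,0]],
])

```text
time: 4.6
ee_pos: [0.4644, -0.0105, 0.0876]
tcp_rot: [-88.9, 0.0, -95.0]
wrist_force: [49.1, -4.8, -21.7]
opening: 0.0124
```

>>> move_arm([
  [[0,0,0,0],[0,0,0.003,0],[0,0,0.006,0],[0,0,0.009,0],[0,0,0.012,0]],
])

```text
time: 5.1
ee_pos: [0.4689, -0.0109, 0.0875]
tcp_rot: [-89.8, 0.0, -94.9]
wrist_force: [0.6, 0.2, 6.9]
opening: 0.0125
```

>>> move_arm([
  [[0,0,0,0],[0,0,0.006,0],[0,0,0.006,0],[0,0,0.006,0],[0,0,0.006,0]],
], claw=0.05)

```text
time: 5.6
ee_pos: [0.4734, -0.0115, 0.0852]
tcp_rot: [-90.0, -0.0, -95.0]
wrist_force: [0.5, 0.7, 0.4]
opening: 0.0499
```

>>> move_arm([
  [[0,-0.02,0,0],[0,-0.06,0,0],[0,-0.11,0,0],[0,-0.14,0,0],[0,-0.14,0,0]],
])

```text
time: 6.1
ee_pos: [0.4749, -0.0115, 0.23]
tcp_rot: [-89.6, 0.0, -95.0]
wrist_force: [-0.3, -0.3, -0.4]
opening: 0.0502
```

```bash
cat >> h.py <<'E'
def bar(P,xy=(.46,-.01),pr=1):
    m=(abs(P[...,0]-xy[0])<.05)&(abs(P[...,1]-xy[1])<.07)&(P[...,2]>.105)&(P[...,2]<.12)
    return cv2.minAreaRect(P[m][:,:2].astype(np.float32)*1000) if m.sum()>10 else None
E
python3 - <<'E'
from h import *
o=get_obs();print(o['time'],o['ee_pos'],o['tcp_rot'],o['wrist_force'])
ims=[]
for n in('scene','side'):
    c=snap(n); P=pts(c); ims.append(c['color']); print(n,'bar',bar(P))
    for k,p in {'lid112':(.3565,-.3034),'lid160':(.577,-.288),'lid88':(.373,.281),'lid136':(.565,.285)}.items(): print(k,lidfit(P,p,R[k]))
    np.savez(n+'1.npz',P=P,col=c['color'])
cv2.imwrite('pics/c.png',np.vstack([ims[0],ims[1]])[:, :])
E
```

```text
6.1 [ 0.47486233 -0.01150751  0.22995031] [-8.96146739e+01  2.34139589e-02 -9.49522903e+01] [-0.31548253 -0.29845518 -0.42150496]
scene bar ((484.12274169921875, -14.1634521484375), (98.3075942993164, 16.357210159301758), 84.71382141113281)
lid112 (array([ 0.3571, -0.305 ]), 253, 0.0013, 0.0336)
lid160 (array([ 0.5776, -0.2893]), 447, 0.0013, 0.0341)
lid88 (array([0.3738, 0.2794]), 167, 0.0014, 0.0328)
lid136 (array([0.5656, 0.2839]), 353, 0.0012, 0.0342)
side bar ((483.7734680175781, -10.152591705322266), (99.30237579345703, 14.230462074279785), 84.9188003540039)
lid112 (array([ 0.3557, -0.3021]), 167, 0.0015, 0.0327)
lid160 (array([ 0.5761, -0.2862]), 201, 0.0016, 0.0327)
lid88 (array([0.3715, 0.2829]), 307, 0.0012, 0.0337)
lid136 (array([0.564 , 0.2865]), 442, 0.0012, 0.0333)
```

View pics/c.png

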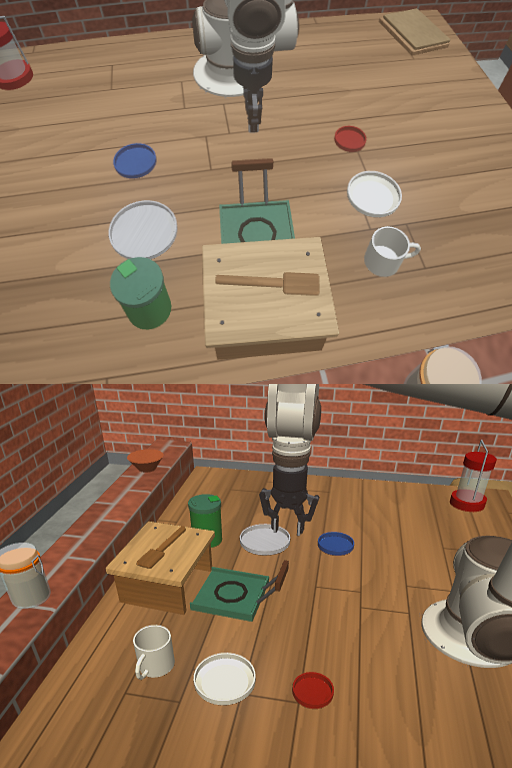

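Tray out, now resting at about 0.175 m, as the spring and brake predict. The ring is clear in both views. Lids unmoved. Next is the aluminium lid, pinched on its +y rim.

```bash
python3 - <<'E'
from h import *
plan([(.50,-.11,.18,-40),(.577,-.210,.10,0),(.577,-.210,.0245,0)],hold=2)
E
```

```text
[[0.014, 0.007, 0.005, -7.9], [0.027, 0.013, 0.01, -15.7], [0.041, 0.02, 0.015, -23.6], [0.055, 0.026, 0.02, -31.4], [0.068, 0.033, 0.025, -39.3]]
[[0.014, 0.007, -0.005, -7.9], [0.027, 0.013, -0.01, -15.7], [0.053, 0.029, -0.008, -23.7], [0.078, 0.045, -0.007, -31.7], [0.103, 0.061, -0.005, -39.7]]
[[0.02, 0.016, -0.015, -8.0], [0.041, 0.032, -0.03, -16.0], [0.041, 0.07, -0.03, -16.0], [0.041, 0.108, -0.03, -16.0], [0.041, 0.108, -0.03, -16.0]]
[[0.0, -0.0, 0.0, -0.0]]
```

>>> move_arm([
  [[0.014,0.007,0.005,-7.9],[0.027,0.013,0.01,-15.7],[0.041,0.02,0.015,-23.6],[0.055,0.026,0.02,-31.4],[0.068,0.033,0.025,-39.3]],
], claw=0.034)

```text
time: 6.7
ee_pos: [0.492, -0.0819, 0.1904]
tcp_rot: [-90.1, 0.1, -55.3]
wrist_force: [0.8, 0.0, 0.7]
opening: 0.0343
```

>>> move_arm([
  [[0.014,0.007,-0.005,-7.9],[0.027,0.013,-0.01,-15.7],[0.053,0.029,-0.008,-23.7],[0.078,0.045,-0.007,-31.7],[0.103,0.061,-0.005,-39.7]],
])

```text
time: 7.2
ee_pos: [0.5461, -0.1698, 0.129]
tcp_rot: [-90.0, 0.1, -15.6]
wrist_force: [1.2, -0.2, -0.1]
opening: 0.0341
```

>>> move_arm([
  [[0.02,0.016,-0.015,-8.0],[0.041,0.032,-0.03,-16.0],[0.041,0.06,-0.03,-16.0],[0.041,0.07,-0.03,-16.0],[0.041,0.07,-0.03,-16.0]],
])

```text
time: 7.7
ee_pos: [0.5758, -0.2086, 0.0585]
tcp_rot: [-89.9, 0.3, 0.0]
wrist_force: [-0.1, -0.5, 0.8]
opening: 0.0344
```

```bash
python3 - <<'E'
from h import *
o=get_obs();print(o['time'],o['ee_pos'],o['tcp_rot'],o['opening'])
c=snap('wrist','w1.png'); P=pts(c); print(lidfit(P,(.577,-.288),.08)); print(np.round(c['T'],3).tolist())
plan([(.577,-.210,.0245,0)],step=.02,hold=2)
E
```

```text
7.7 [ 0.57583887 -0.20856682  0.05846861] [-8.98969772e+01  2.79804183e-01  1.85817817e-02] 0.034402872657493117
(array([ 0.5758, -0.2877]), 4777, 0.0009, 0.0347)
[[-0.0, 0.953, 0.303, 0.498], [1.0, -0.001, 0.003, -0.209], [0.003, 0.303, -0.953, 0.202], [0.0, 0.0, 0.0, 1.0]]
[[0.0, 0.018, -0.001, 0.0], [0.0, 0.036, -0.001, 0.0], [0.0, 0.036, -0.001, 0.0], [0.0, 0.036, -0.001, 0.0]]
```

View pics/w1.png

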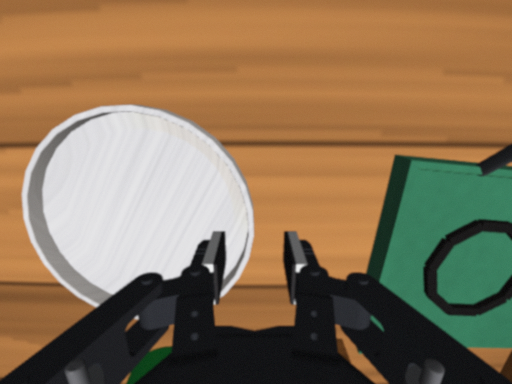

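Wrist view: the lid's right rim (252,215) lies between the fingertips (215,265) and (292,265), and the tray ring is at right (475,260). Grip and lift.

>>> move_arm([
  [[0.0,0.018,-0.001,0],[0.0,0.034,-0.001,0],[0.0,0.034,-0.001,0]],
])

```text
time: 8.05
ee_pos: [0.5766, -0.2097, 0.0257]
tcp_rot: [-89.9, 0.1, 0.1]
wrist_force: [0.3, -0.3, -0.7]
opening: 0.0339
```

>>> move_arm([
  [[0,0,0,0],[0,0,0,0],[0,0,0,0],[0,0,0,0],[0,0,0,0]],
], claw=0.0, newtons=80)

```text
time: 8.55
ee_pos: [0.5781, -0.2102, 0.0278]
tcp_rot: [-90.0, -0.1, 0.1]
wrist_force: [-0.4, 2.1, 1.6]
opening: 0.0015
```

>>> move_arm([
  [[0,-0.01,0,0],[0,-0.03,0,0],[0,-0.05,0,0],[0,-0.065,0,0],[0,-0.065,0,0]],
])

```text
time: 9.05
ee_pos: [0.5788, -0.2108, 0.0951]
tcp_rot: [-90.1, -0.2, 0.0]
wrist_force: [0.3, -0.3, -1.5]
opening: 0.0017
```

```bash
cat >> h.py <<'E'
def lid3(P,ee,xy,r,zr):
    """plane+circle of the rim of a held lid; zr expected rim height"""
    d=np.hypot(P[...,0]-xy[0],P[...,1]-xy[1])
    m=(d<r+.008)&(d>r-.012)&(abs(P[...,2]-zr)<.02)&(np.hypot(P[...,0]-ee[0],P[...,1]-ee[1])>.035)
    q=P[m]
    if len(q)<50: return None
    # topmost points per azimuth
    az=(np.degrees(np.arctan2(q[:,1]-xy[1],q[:,0]-xy[0]))//10).astype(int)
    t=np.array([q[az==a][np.argsort(q[az==a][:,2])[-6:]].mean(0) for a in np.unique(az) if (az==a).sum()>12])
    A=np.c_[t[:,:2]-xy,np.ones(len(t))]; s=np.linalg.lstsq(A,t[:,2],rcond=None)[0]
    return 'slope',s[:2].round(3),'rimz',s[2].round(4),len(t),'circ',lidfit(P,xy,r,s[2]-.035)
def ring(c,P,xy=(.6245,-.024)):
    g=c['color'].max(2); d=np.hypot(P[...,0]-xy[0],P[...,1]-xy[1])
    m=(d<.055)&(g<45)&(abs(P[...,2]-.018)<.006); q=P[m][:,:2].astype(np.float32)
    return len(q), (cv2.fitEllipse(cv2.convexHull(q)) if len(q)>20 else None)
E
python3 - <<'E'
from h import *
o=get_obs();print(o['time'],o['ee_pos'],o['tcp_rot'],o['opening'],o['wrist_force'])
e=o['ee_pos']
for n in('wrist','scene','side'):
    c=snap(n); P=pts(c); print(n,lid3(P,e,(e[0],e[1]-.078),.08,e[2]+.011)); print(ring(c,P),bar(P,(.484,-.012)))
E
```

```text
9.05 [ 0.57882942 -0.21084324  0.0950573 ] [-9.00839124e+01 -2.05044498e-01  4.38151026e-02] 0.0016763229828804034 [ 0.34572589 -0.34653042 -1.4775715 ]
wrist ('slope', array([-0.014,  0.036]), 'rimz', np.float64(0.099), 23, 'circ', (array([ 0.5788, -0.2875]), 5043, 0.0011, 0.0972))
(2337, ((0.6246194839477539, -0.024819765239953995), (0.08879978209733963, 0.09011249989271164), 152.08876037597656)) None
scene ('slope', array([-0.001,  0.051]), 'rimz', np.float64(0.097), 21, 'circ', (array([ 0.5807, -0.289 ]), 366, 0.0012, 0.0945))
(0, None) ((485.3553161621094, -14.203441619873047), (97.8857421875, 18.110395431518555), 85.2152099609375)
side ('slope', array([0.003, 0.135]), 'rimz', np.float64(0.0882), 3, 'circ', (array([ 0.5782, -0.2855]), 305, 0.0014, 0.0885))
(78, ((0.6260018944740295, -0.021455951035022736), (0.08396786451339722, 0.09353850036859512), 59.505306243896484)) ((484.49517822265625, -9.835853576660156), (98.9586181640625, 14.168163299560547), 85.07645416259766)
```

```bash
python3 - <<'E'
from h import *
plan([(.60,-.10,.115,0),(.6205,.052,.10,0),(.6205,.052,.065,0)],step=.035,hold=3)
E
```

```text
[[0.006, -0.006, 0.028, 0.0], [0.011, -0.012, 0.055, 0.0], [0.017, -0.018, 0.083, 0.0], [0.023, -0.024, 0.11, 0.0], [0.027, -0.021, 0.141, 0.0]]
[[0.004, 0.003, 0.03, -0.0], [0.008, 0.006, 0.061, -0.0], [0.012, 0.009, 0.091, -0.0], [0.016, 0.012, 0.122, -0.0], [0.016, 0.047, 0.122, -0.0]]
[[0.0, -0.0, 0.0, -0.0], [0.0, -0.0, 0.0, -0.0], [0.0, -0.0, 0.0, -0.0]]
```

>>> move_arm([
  [[0.006,-0.006,0.02,0.0],[0.011,-0.012,0.05,0.0],[0.017,-0.018,0.08,0.0],[0.023,-0.024,0.11,0.0],[0.027,-0.021,0.141,0.0]],
])

```text
time: 9.7
ee_pos: [0.6049, -0.0683, 0.1132]
tcp_rot: [-90.0, -0.0, 0.0]
wrist_force: [0.0, -0.3, -1.0]
opening: 0.0013
```

>>> move_arm([
  [[0.004,0.003,0.03,0],[0.008,0.006,0.061,0],[0.012,0.009,0.091,0],[0.016,0.012,0.122,0],[0.016,0.02,0.122,0]],
])

```text
time: 10.2
ee_pos: [0.6204, 0.056, 0.0922]
tcp_rot: [-90.0, 0.0, 0.2]
wrist_force: [-0.4, 0.4, -1.1]
opening: 0.0011
```

>>> move_arm([
  [[0.0,0.01,0.0,0],[0.0,0.025,0.0,0],[0.0,0.025,0.0,0]],
])

```text
time: 10.5
ee_pos: [0.6188, 0.0515, 0.0648]
tcp_rot: [-90.0, 0.3, -0.0]
wrist_force: [-0.9, -0.5, -2.5]
opening: 0.0015
```

```bash
python3 - <<'E'
from h import *
o=get_obs();print(o['time'],o['ee_pos'],o['tcp_rot'],o['opening'],o['wrist_force'])
e=o['ee_pos']
for n in('wrist','scene','side'):
    c=snap(n,n+'2.png'); P=pts(c); print(n,lid3(P,e,(e[0],e[1]-.0767),.08,e[2]+.005)); print(bar(P,(.484,-.012)))
E
```

```text
10.5 [0.61884281 0.05154969 0.06484576] [-9.00289727e+01  2.68709479e-01 -2.27765723e-02] 0.0014661308866706847 [-0.90481056 -0.48782904 -2.4968597 ]
wrist ('slope', array([-0.065,  0.023]), 'rimz', np.float64(0.0649), 25, 'circ', (array([ 0.6184, -0.0249]), 5760, 0.0011, 0.064))
None
scene ('slope', array([0.005, 0.032]), 'rimz', np.float64(0.0697), 18, 'circ', (array([ 0.6204, -0.0277]), 231, 0.0011, 0.0684))
((485.6100158691406, -14.443283081054688), (97.8748550415039, 19.505878448486328), 82.60242462158203)
side ('slope', array([-0.004,  0.046]), 'rimz', np.float64(0.0692), 20, 'circ', (array([ 0.62  , -0.0233]), 329, 0.0014, 0.0685))
((484.8846435546875, -9.386009216308594), (101.47118377685547, 15.518636703491211), 85.08373260498047)
```

View pics/side2.png

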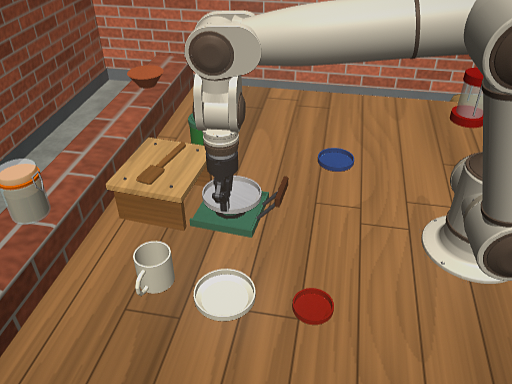

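The side view shows the lid held level over the tray, the hand at (222,180). Lower and release.

>>> move_arm([
  [[0.0,0.01,0.0,0],[0.0,0.016,0.0,0],[0.0,0.021,0.0,0],[0.0,0.021,0.0,0]],
])

```text
time: 11.05
ee_pos: [0.62, 0.0527, 0.0462]
tcp_rot: [-90.0, 0.1, 0.1]
wrist_force: [-0.0, -0.0, -2.2]
opening: 0.0014
```

>>> move_arm([
  [[0,0,0,0],[0,0,0,0],[0,0,0,0],[0,0,0,0]],
], claw=0.026)

```text
time: 11.45
ee_pos: [0.6207, 0.0527, 0.0476]
tcp_rot: [-90.0, -0.0, 0.0]
wrist_force: [-1.0, -0.3, 0.0]
opening: 0.026
```

>>> move_arm([
  [[0,-0.015,0,0],[0,-0.04,0,0],[0,-0.08,0,0],[0,-0.1,0,0],[0,-0.1,0,0]],
])

```text
time: 11.95
ee_pos: [0.6221, 0.0528, 0.1525]
tcp_rot: [-90.0, -0.4, 0.0]
wrist_force: [0.6, 0.2, -0.4]
opening: 0.0261
```

```bash
python3 - <<'E'
from h import *
o=get_obs();print(o['time'],o['ee_pos'],o['tcp_rot'],o['opening'],o['wrist_force'])
e=o['ee_pos']
for n in('wrist','scene','side'):
    c=snap(n,n+'3.png'); P=pts(c); print(n,lid3(P,(0,0),(.6205,-.0245),.08,.048)); print(bar(P,(.484,-.012)))
    for k,p in {'lid112':(.3565,-.3034),'lid88':(.373,.281),'lid136':(.565,.285)}.items(): print(k,lidfit(P,p,R[k]))
plan([(.60,.15,.15,0),(.565,.219,.06,0)],hold=2)
E
```

```text
11.95 [0.62212638 0.05279961 0.15250448] [-8.99683242e+01 -3.90987166e-01  4.57330156e-02] 0.0260546054138779 [ 0.55772142  0.20187538 -0.40378391]
wrist ('slope', array([-0.023, -0.01 ]), 'rimz', np.float64(0.0483), 36, 'circ', (array([ 0.6198, -0.0226]), 2924, 0.0011, 0.0478))
((489.3753662109375, -11.752548217773438), (99.51109313964844, 12.015527725219727), 89.00177001953125)
lid112 None
lid88 None
lid136 (array([0.5648, 0.2831]), 1551, 0.0009, 0.0349)
scene ('slope', array([-0.002, -0.002]), 'rimz', np.float64(0.0488), 25, 'circ', (array([ 0.6197, -0.0246]), 347, 0.0016, 0.0477))
((485.2945251464844, -14.193855285644531), (98.32240295410156, 17.428678512573242), 84.40563201904297)
lid112 (array([ 0.3574, -0.3047]), 256, 0.0012, 0.0338)
lid88 (array([0.3738, 0.2794]), 176, 0.0015, 0.0328)
lid136 (array([0.5655, 0.2839]), 344, 0.0012, 0.034)
side ('slope', array([-0.001,  0.009]), 'rimz', np.float64(0.0466), 30, 'circ', (array([ 0.6198, -0.0214]), 375, 0.0015, 0.0453))
((484.73248291015625, -8.777755737304688), (102.63341522216797, 14.12061882019043), 85.60708618164062)
lid112 (array([ 0.3557, -0.3021]), 166, 0.0013, 0.033)
lid88 (array([0.3715, 0.2828]), 304, 0.0012, 0.0338)
lid136 (array([0.5639, 0.2866]), 442, 0.0012, 0.0337)
[[-0.007, -0.001, 0.032, 0.0], [-0.013, -0.002, 0.065, 0.0], [-0.02, -0.003, 0.097, 0.0], [-0.032, 0.027, 0.12, 0.0], [-0.044, 0.057, 0.143, 0.0]]
[[-0.012, 0.03, 0.023, -0.0], [-0.012, 0.03, 0.023, -0.0], [-0.012, 0.03, 0.023, -0.0]]
```

View pics/wrist3.png

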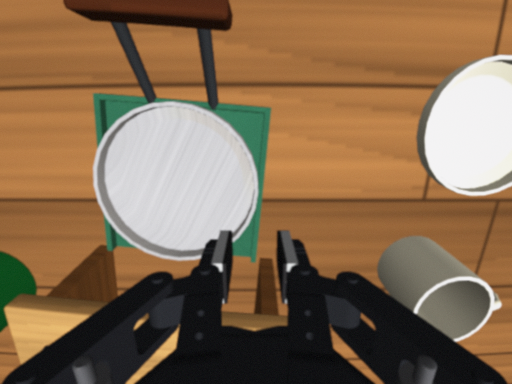

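Lid160 seated: level, rim at 0.048 m, centre about (0.620, -0.023). White lid next, pinched on its -y rim.

>>> move_arm([
  [[-0.007,-0.001,0.032,0],[-0.013,-0.002,0.065,0],[-0.02,-0.003,0.097,0],[-0.032,0.01,0.12,0],[-0.044,0.03,0.143,0]],
], claw=0.034)

```text
time: 12.6
ee_pos: [0.5759, 0.1968, 0.1166]
tcp_rot: [-90.0, -0.0, 0.1]
wrist_force: [0.4, -0.3, -0.5]
opening: 0.034
```

>>> move_arm([
  [[-0.012,0.03,0.023,0],[-0.012,0.06,0.023,0],[-0.012,0.06,0.023,0],[-0.012,0.06,0.023,0]],
])

```text
time: 13.0
ee_pos: [0.5638, 0.2182, 0.0568]
tcp_rot: [-90.1, 0.1, 0.0]
wrist_force: [-0.2, -0.1, 0.1]
opening: 0.034
```

```bash
python3 - <<'E'
from h import *
o=get_obs();print(o['time'],o['ee_pos'],o['tcp_rot'],o['opening'])
c=snap('wrist'); P=pts(c); print(lidfit(P,(.565,.285),.068))
plan([(.565,.2185,.0245,0)],step=.02,hold=1)
E
```

```text
13.0 [0.56376646 0.21822646 0.05682523] [-9.00516276e+01  1.12088480e-01  4.51661176e-02] 0.03404337024833008
(array([0.564 , 0.2845]), 3981, 0.001, 0.0349)
[[0.0, 0.017, 0.0, 0.0], [0.0, 0.034, 0.0, 0.0], [0.0, 0.034, 0.0, 0.0]]
```

>>> move_arm([
  [[0.0,0.017,0,0],[0.0,0.031,0,0],[0.0,0.031,0,0]],
])

```text
time: 13.35
ee_pos: [0.5639, 0.2179, 0.0251]
tcp_rot: [-90.0, 0.1, 0.0]
wrist_force: [-1.1, -1.0, -0.4]
opening: 0.0342
```

>>> move_arm([
  [[0,0,0,0],[0,0,0,0],[0,0,0,0],[0,0,0,0],[0,0,0,0]],
], claw=0.0, newtons=80)

```text
time: 13.85
ee_pos: [0.5648, 0.2185, 0.0269]
tcp_rot: [-90.0, -0.1, 0.0]
wrist_force: [1.4, -2.9, 2.7]
opening: 0.0013
```

>>> move_arm([
  [[0,-0.01,0,0],[0,-0.03,0,0],[0,-0.06,0,0],[0,-0.085,0,0],[0,-0.085,0,0]],
])

```text
time: 14.35
ee_pos: [0.5658, 0.2194, 0.1158]
tcp_rot: [-89.9, -0.3, 0.1]
wrist_force: [0.6, 0.7, -0.9]
opening: 0.0016
```

```bash
python3 - <<'E'
from h import *
o=get_obs();print(o['time'],o['ee_pos'],o['tcp_rot'],o['opening'],o['wrist_force'])
e=o['ee_pos']
for n in('wrist','scene','side'):
    c=snap(n); P=pts(c); print(n,lid3(P,e,(e[0],e[1]+.066),.068,e[2]+.007))
plan([(.61,.06,.125,0),(.620,-.089,.115,0),(.62,-.089,.085,0)],step=.035,hold=2)
E
```

```text
14.35 [0.56577494 0.2194414  0.11584918] [-8.98621842e+01 -3.02678675e-01  6.37942974e-02] 0.0016044595372666872 [ 0.56806687  0.68434747 -0.8508367 ]
wrist ('slope', array([-0.04 ,  0.013]), 'rimz', np.float64(0.1218), 23, 'circ', (array([0.5646, 0.2846]), 5432, 0.001, 0.1219))
scene ('slope', array([ 0.008, -0.025]), 'rimz', np.float64(0.12), 18, 'circ', (array([0.5659, 0.2831]), 293, 0.0012, 0.1188))
side ('slope', array([ 0.002, -0.004]), 'rimz', np.float64(0.1181), 27, 'circ', (array([0.5635, 0.2867]), 491, 0.0012, 0.1168))
[[0.009, -0.003, -0.032, 0.0], [0.018, -0.006, -0.063, 0.0], [0.028, -0.009, -0.095, 0.0], [0.037, -0.011, -0.127, 0.0], [0.046, -0.014, -0.159, 0.1]]
[[0.002, 0.002, -0.03, -0.0], [0.004, 0.004, -0.06, -0.0], [0.006, 0.006, -0.089, -0.0], [0.008, 0.008, -0.119, -0.0], [0.01, 0.01, -0.149, -0.0]]
[[0.0, 0.03, 0.0, -0.0], [0.0, 0.03, 0.0, -0.0], [0.0, 0.03, 0.0, -0.0]]
```

>>> move_arm([
  [[0.009,-0.003,-0.022,0],[0.018,-0.006,-0.055,0],[0.028,-0.009,-0.09,0],[0.037,-0.011,-0.125,0],[0.046,-0.014,-0.159,0]],
])

```text
time: 15.0
ee_pos: [0.6099, 0.0582, 0.1237]
tcp_rot: [-90.0, 0.2, 0.1]
wrist_force: [0.2, 0.7, -0.9]
opening: 0.0013
```

>>> move_arm([
  [[0.002,0.002,-0.03,0],[0.004,0.004,-0.06,0],[0.006,0.006,-0.089,0],[0.008,0.008,-0.119,0],[0.01,0.01,-0.149,0]],
])

```text
time: 15.5
ee_pos: [0.6198, -0.0904, 0.1135]
tcp_rot: [-90.0, 0.1, 0.1]
wrist_force: [0.7, -0.5, -2.5]
opening: 0.0017
```

>>> move_arm([
  [[0.0,0.015,0,0],[0.0,0.03,0,0],[0.0,0.03,0,0]],
])

```text
time: 15.8
ee_pos: [0.6187, -0.0883, 0.0813]
tcp_rot: [-89.9, 0.3, 0.1]
wrist_force: [-0.2, 0.6, -1.1]
opening: 0.002
```

```bash
python3 - <<'E'
from h import *
o=get_obs();print(o['time'],o['ee_pos'],o['tcp_rot'],o['opening'],o['wrist_force'])
e=o['ee_pos']
for n in('wrist','scene','side'):
    c=snap(n,n+'4.png'); P=pts(c); print(n,lid3(P,e,(e[0],e[1]+.066),.068,e[2]+.007)); print('160',lid3(P,e,(.62,-.0235),.08,.044)); print(bar(P,(.484,-.012)))
E
```

```text
15.8 [ 0.61874297 -0.08833615  0.08132152] [-8.99404430e+01  3.24899881e-01  7.76950862e-02] 0.001981784747323381 [-0.17834806  0.61351404 -1.13762925]
wrist ('slope', array([-0.051,  0.006]), 'rimz', np.float64(0.0869), 23, 'circ', (array([ 0.6176, -0.0232]), 5367, 0.001, 0.0871))
160 ('slope', array([-0.006,  0.   ]), 'rimz', np.float64(0.0492), 12, 'circ', (array([ 0.6173, -0.0224]), 2558, 0.0029, 0.0482))
None
scene ('slope', array([-0.008, -0.028]), 'rimz', np.float64(0.0907), 23, 'circ', (array([ 0.6201, -0.0234]), 308, 0.0012, 0.089))
160 ('slope', array([0.061, 0.658]), 'rimz', np.float64(-0.0003), 4, 'circ', (array([ 0.6029, -0.0336]), 366, 0.0212, 0.0006))
((486.9344482421875, 2.944772720336914), (62.796260833740234, 17.31206512451172), 87.28116607666016)
side ('slope', array([-0.005, -0.008]), 'rimz', np.float64(0.089), 22, 'circ', (array([ 0.6192, -0.0199]), 325, 0.0014, 0.088))
160 ('slope', array([-0.006,  0.023]), 'rimz', np.float64(0.046), 18, 'circ', (array([ 0.6195, -0.0206]), 273, 0.0015, 0.0455))
((484.6798400878906, -9.815876007080078), (100.55691528320312, 14.661216735839844), 85.64730072021484)
```

>>> move_arm([
  [[0.0,0.01,0,0],[0.0,0.02,0,0],[0.0,0.024,0,0],[0.0,0.024,0,0],[0.0,0.024,0,0]],
])

```text
time: 16.45
ee_pos: [0.6206, -0.0893, 0.0613]
tcp_rot: [-90.0, 0.0, 0.0]
wrist_force: [-0.4, -0.7, -1.7]
opening: 0.0015
```

>>> move_arm([
  [[0.0,0.003,0,0],[0.0,0.006,0,0],[0.0,0.006,0,0],[0.0,0.006,0,0]],
])

```text
time: 16.85
ee_pos: [0.6206, -0.0893, 0.0552]
tcp_rot: [-90.0, 0.0, 0.0]
wrist_force: [-0.7, 1.5, -0.7]
opening: 0.0013
```

>>> move_arm([
  [[0,0.001,0,0],[0,0.001,0,0],[0,0.001,0,0],[0,0.001,0,0]],
], claw=0.022)

```text
time: 17.25
ee_pos: [0.6207, -0.0893, 0.0544]
tcp_rot: [-90.0, -0.0, 0.0]
wrist_force: [-0.0, -0.2, -0.1]
opening: 0.0222
```

>>> move_arm([
  [[0,-0.015,0,0],[0,-0.04,0,0],[0,-0.08,0,0],[0,-0.1,0,0],[0,-0.1,0,0]],
])

```text
time: 17.75
ee_pos: [0.6222, -0.0895, 0.1595]
tcp_rot: [-90.1, -0.4, 0.0]
wrist_force: [1.0, -0.1, 0.2]
opening: 0.022
```

```bash
python3 - <<'E'
from h import *
o=get_obs();print(o['time'],o['ee_pos'],o['tcp_rot'],o['opening'],o['wrist_force'])
for n in('wrist','scene','side'):
    c=snap(n,n+'5.png'); P=pts(c); print(n,'136',lid3(P,(0,0),(.62,-.0235),.068,.061)); print('160',lid3(P,(0,0),(.62,-.0235),.08,.044)); print(bar(P,(.484,-.012)))
    for k,p in {'lid112':(.3565,-.3034),'lid88':(.373,.281)}.items(): print(k,lidfit(P,p,R[k]))
plan([(.50,-.16,.15,0),(.3565,-.2495,.12,0),(.3565,-.2495,.06,0)],hold=2)
E
```

```text
17.75 [ 0.62216669 -0.08952739  0.15951236] [-9.00560737e+01 -3.85628590e-01  4.86696187e-02] 0.021991346467761727 [ 1.00269015 -0.07406161  0.20481753]
wrist 136 ('slope', array([-0.022,  0.014]), 'rimz', np.float64(0.0615), 36, 'circ', (array([ 0.6201, -0.0243]), 2187, 0.001, 0.061))
160 ('slope', array([0.019, 0.002]), 'rimz', np.float64(0.0503), 34, 'circ', (array([ 0.6172, -0.0259]), 5081, 0.0101, 0.0479))
((485.28216552734375, -12.199901580810547), (99.31934356689453, 14.907638549804688), 85.32131958007812)
lid112 None
lid88 None
scene 136 ('slope', array([-0.   , -0.003]), 'rimz', np.float64(0.0616), 27, 'circ', (array([ 0.6207, -0.0252]), 284, 0.0011, 0.0606))
160 ('slope', array([ 0.05 , -0.048]), 'rimz', np.float64(0.0518), 13, 'circ', (array([ 0.6321, -0.0264]), 558, 0.006, 0.0492))
((486.2982482910156, 2.4809207916259766), (64.71043395996094, 15.827960968017578), 83.8692855834961)
lid112 (array([ 0.3573, -0.3047]), 262, 0.0011, 0.0336)
lid88 (array([0.3739, 0.2794]), 173, 0.0013, 0.033)
side 136 ('slope', array([-0.004,  0.009]), 'rimz', np.float64(0.0593), 31, 'circ', (array([ 0.62  , -0.0218]), 323, 0.0013, 0.0582))
160 ('slope', array([-0.015,  0.125]), 'rimz', np.float64(0.0466), 19, 'circ', (array([ 0.6166, -0.0152]), 730, 0.0089, 0.0459))
((484.7606201171875, -10.518505096435547), (101.90917205810547, 14.579314231872559), 85.56544494628906)
lid112 (array([ 0.3558, -0.302 ]), 175, 0.0015, 0.0329)
lid88 (array([0.3714, 0.2828]), 305, 0.0013, 0.0334)
[[-0.03, 0.001, -0.018, 0.0], [-0.06, 0.002, -0.035, 0.0], [-0.09, 0.003, -0.053, 0.0], [-0.121, 0.004, -0.071, 0.0], [-0.156, 0.011, -0.093, 0.0]]
[[-0.036, 0.007, -0.022, -0.0], [-0.072, 0.015, -0.045, -0.0], [-0.108, 0.022, -0.067, -0.0], [-0.108, 0.052, -0.067, -0.0], [-0.108, 0.082, -0.067, -0.0]]
[[0.0, -0.0, 0.0, -0.0], [0.0, -0.0, 0.0, -0.0]]
```

View pics/wrist5.png

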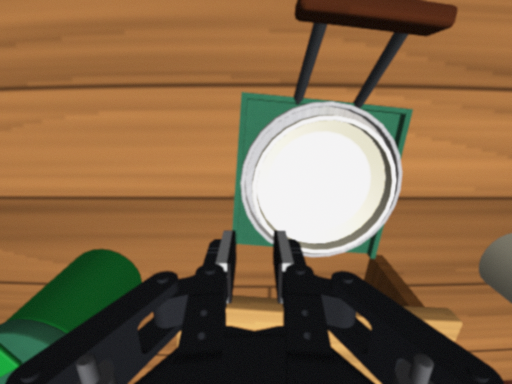

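White lid nested concentrically (rim 0.061 m, level). Blue lid next.

>>> move_arm([
  [[-0.03,0.001,-0.018,0],[-0.06,0.002,-0.035,0],[-0.09,0.003,-0.053,0],[-0.121,0.004,-0.071,0],[-0.156,0.011,-0.093,0]],
], claw=0.034)

```text
time: 18.4
ee_pos: [0.4633, -0.1826, 0.1424]
tcp_rot: [-90.0, 0.0, 0.1]
wrist_force: [-0.2, -0.2, 0.0]
opening: 0.0342
```

>>> move_arm([
  [[-0.036,0.007,-0.022,0],[-0.072,0.015,-0.045,0],[-0.108,0.022,-0.067,0],[-0.108,0.052,-0.067,0],[-0.108,0.082,-0.067,0]],
])

```text
time: 18.9
ee_pos: [0.3555, -0.2501, 0.06]
tcp_rot: [-90.0, -0.0, -0.1]
wrist_force: [0.7, 0.4, -0.1]
opening: 0.034
```

```bash
python3 - <<'E'
from h import *
c=snap('wrist');c=snap('wrist'); P=pts(c); print(lidfit(P,(.3565,-.3035),.056))
o=get_obs();print(o['time'],o['ee_pos'],o['tcp_rot'],o['opening'])
plan([(.3565,-.2495,.0255,0)],step=.02,hold=1)
E
```

```text
(array([ 0.3543, -0.3035]), 3167, 0.001, 0.0348)
19.0 [ 0.35397949 -0.24803455  0.05696247] [-8.97555594e+01  3.45918718e-01  4.24222324e-04] 0.033763413877315435
[[0.001, 0.016, -0.001, 0.0], [0.003, 0.031, -0.001, 0.0], [0.003, 0.031, -0.001, 0.0]]
```

>>> move_arm([
  [[0.001,0.016,-0.001,0],[0.001,0.032,-0.001,0],[0.001,0.032,-0.001,0],[0.001,0.032,-0.001,0]],
])

```text
time: 19.4
ee_pos: [0.3579, -0.2504, 0.0301]
tcp_rot: [-90.0, 0.0, 0.1]
wrist_force: [0.6, -0.4, 0.2]
opening: 0.0338
```

>>> move_arm([
  [[0,0,0,0],[0,0,0,0],[0,0,0,0],[0,0,0,0],[0,0,0,0]],
], claw=0.0, newtons=80)

```text
time: 19.9
ee_pos: [0.3581, -0.2504, 0.0297]
tcp_rot: [-90.0, -0.0, 0.1]
wrist_force: [0.7, 3.3, 4.2]
opening: 0.0013
```

>>> move_arm([
  [[0,-0.01,0,0],[0,-0.03,0,0],[0,-0.06,0,0],[0,-0.11,0,0],[0,-0.13,0,0]],
])

```text
time: 20.4
ee_pos: [0.3583, -0.2512, 0.1638]
tcp_rot: [-90.2, -0.2, 0.0]
wrist_force: [1.4, -0.4, -1.1]
opening: 0.0014
```

```bash
python3 - <<'E'
from h import *
o=get_obs();print(o['time'],o['ee_pos'],o['tcp_rot'],o['opening'],o['wrist_force'])
for n in('scene','side','wrist'):
    c=snap(n); P=pts(c); e=get_obs()['ee_pos']; print(n,e,lid3(P,e,(e[0],e[1]-.054),.056,e[2]+.007))
plan([(.54,-.08,.155,0),(.620,.0295,.13,0),(.62,.0295,.095,0)],step=.035,hold=2)
E
```

```text
20.4 [ 0.35831429 -0.25119617  0.16384886] [-9.01644707e+01 -1.86147557e-01  3.65422624e-02] 0.001364321950753911 [ 1.35547526 -0.35285001 -1.08189283]
scene [ 0.35896006 -0.25162302  0.16560039] ('slope', array([0.017, 0.013]), 'rimz', np.float64(0.1664), 19, 'circ', (array([ 0.3604, -0.3062]), 281, 0.0014, 0.1658))
side [ 0.35875899 -0.25148011  0.16299078] ('slope', array([ 0.005, -0.006]), 'rimz', np.float64(0.1672), 11, 'circ', (array([ 0.3596, -0.3023]), 218, 0.0016, 0.1673))
wrist [ 0.35818748 -0.25101715  0.16068575] ('slope', array([-0.028,  0.006]), 'rimz', np.float64(0.167), 24, 'circ', (array([ 0.3575, -0.3045]), 3897, 0.0011, 0.1664))
[[0.023, 0.001, 0.021, 0.0], [0.045, 0.001, 0.043, 0.0], [0.068, 0.002, 0.064, 0.0], [0.091, 0.003, 0.085, 0.0], [0.114, 0.004, 0.107, 0.0]]
[[0.023, 0.001, 0.021, 0.0], [0.045, 0.001, 0.043, 0.0], [0.068, 0.002, 0.064, 0.0], [0.088, 0.008, 0.091, 0.0], [0.108, 0.015, 0.119, 0.0]]
[[0.02, 0.006, 0.027, -0.0], [0.04, 0.013, 0.055, -0.0], [0.04, 0.048, 0.055, -0.0], [0.04, 0.048, 0.055, -0.0], [0.04, 0.048, 0.055, -0.0]]
```

>>> move_arm([
  [[0.02,0.0,0.02,0],[0.045,0,0.043,0],[0.068,0,0.064,0],[0.091,0,0.085,0],[0.114,0,0.107,0]],
])

```text
time: 21.05
ee_pos: [0.4717, -0.1423, 0.1575]
tcp_rot: [-90.0, 0.1, 0.0]
wrist_force: [0.3, -1.0, -0.4]
opening: 0.0016
```

>>> move_arm([
  [[0.023,0,0.021,0],[0.045,0,0.043,0],[0.068,0,0.064,0],[0.088,0.005,0.091,0],[0.108,0.015,0.119,0]],
])

```text
time: 21.55
ee_pos: [0.5799, -0.0234, 0.1428]
tcp_rot: [-90.0, 0.1, 0.0]
wrist_force: [0.6, 0.3, -1.0]
opening: 0.0011
```

>>> move_arm([
  [[0.02,0.006,0.027,0],[0.04,0.013,0.055,0],[0.04,0.045,0.055,0],[0.04,0.045,0.055,0],[0.04,0.045,0.055,0]],
])

```text
time: 22.05
ee_pos: [0.6182, 0.0304, 0.098]
tcp_rot: [-90.0, 0.2, 0.0]
wrist_force: [0.2, 0.1, -0.5]
opening: 0.0017
```

```bash
python3 - <<'E'
from h import *
o=get_obs();print(o['time'],o['ee_pos'],o['tcp_rot'],o['opening'],o['wrist_force'])
for n in('scene','side','wrist'):
    c=snap(n,n+'6.png'); P=pts(c); e=get_obs()['ee_pos']; print(n,e,lid3(P,e,(e[0],e[1]-.054),.056,e[2]+.006)); print(lid3(P,e,(.62,-.0235),.068,.061),bar(P,(.484,-.012)))
E
```

```text
22.05 [0.61820508 0.03036055 0.09796471] [-9.00258743e+01  2.08072758e-01  4.07433167e-02] 0.0017131095194943577 [ 0.22787309  0.0872971  -0.45777321]
scene [0.61896555 0.03016067 0.09945034] ('slope', array([0.001, 0.001]), 'rimz', np.float64(0.1016), 21, 'circ', (array([ 0.6192, -0.0251]), 269, 0.0011, 0.1009))
('slope', array([ 0.008, -0.003]), 'rimz', np.float64(0.0616), 10, 'circ', (array([ 0.6221, -0.0255]), 138, 0.0012, 0.061)) ((485.1117248535156, -21.641582489013672), (83.50292205810547, 17.281641006469727), 82.62525177001953)
side [0.61948085 0.03005749 0.10034919] ('slope', array([0.037, 0.04 ]), 'rimz', np.float64(0.103), 8, 'circ', (array([ 0.6181, -0.0206]), 191, 0.0015, 0.1016))
('slope', array([-0.018,  0.03 ]), 'rimz', np.float64(0.0579), 13, 'circ', (array([ 0.6198, -0.0215]), 223, 0.0012, 0.0579)) ((484.60540771484375, -9.35958480834961), (98.60387420654297, 15.125800132751465), 85.60875701904297)
wrist [0.61977624 0.03003721 0.10075403] ('slope', array([-0.032,  0.012]), 'rimz', np.float64(0.1041), 24, 'circ', (array([ 0.6181, -0.023 ]), 3859, 0.001, 0.1034))
('slope', array([-0.168,  0.034]), 'rimz', np.float64(0.0525), 13, 'circ', (array([ 0.6081, -0.0192]), 2300, 0.0049, 0.0482)) None
```

>>> move_arm([
  [[0.001,0.01,0,0],[0.001,0.02,0,0],[0.001,0.027,0,0],[0.001,0.03,0,0],[0.001,0.03,0,0]],
])

```text
time: 22.7
ee_pos: [0.6204, 0.0307, 0.0689]
tcp_rot: [-90.0, 0.0, 0.1]
wrist_force: [0.2, -0.6, 0.3]
opening: 0.0014
```

>>> move_arm([
  [[0,0,0,0],[0,0,0,0]],
])

```text
time: 22.9
ee_pos: [0.6206, 0.0306, 0.0695]
tcp_rot: [-90.0, -0.0, 0.0]
wrist_force: [0.2, -0.3, -0.7]
opening: 0.001
```

>>> move_arm([
  [[0,0,0,0],[0,0,0,0],[0,0,0,0],[0,0,0,0]],
], claw=0.022)

```text
time: 23.3
ee_pos: [0.6206, 0.0307, 0.0694]
tcp_rot: [-90.0, -0.0, 0.0]
wrist_force: [-0.2, -0.8, -0.3]
opening: 0.0219
```

>>> move_arm([
  [[0,-0.015,0,0],[0,-0.04,0,0],[0,-0.08,0,0],[0,-0.09,0,0],[0,-0.09,0,0]],
])

```text
time: 23.8
ee_pos: [0.6217, 0.0307, 0.1625]
tcp_rot: [-90.0, -0.3, 0.0]
wrist_force: [-0.3, -0.0, 0.0]
opening: 0.022
```

```bash
python3 - <<'E'
from h import *
for n in('scene','side','wrist'):
    c=snap(n,n+'7.png'); P=pts(c); print(n,'112',lid3(P,(0,0),(.62,-.0235),.056,.074)); print('136',lid3(P,(0,0),(.62,-.0235),.068,.061)); print(bar(P,(.484,-.012)))
    for k,p in {'lid88':(.373,.281)}.items(): print(k,lidfit(P,p,R[k]))
o=get_obs();print(o['time'],o['ee_pos'],o['tcp_rot'],o['opening'],o['wrist_force'])
plan([(.50,.16,.15,0),(.3725,.239,.12,0),(.3725,.239,.06,0)],hold=2)
E
```

```text
scene 112 ('slope', array([ 0.004, -0.009]), 'rimz', np.float64(0.0746), 34, 'circ', (array([ 0.6212, -0.0246]), 337, 0.0012, 0.0736))
136 ('slope', array([ 0.071, -0.052]), 'rimz', np.float64(0.0642), 19, 'circ', (array([ 0.6312, -0.0267]), 553, 0.0063, 0.0619))
((484.1944274902344, -23.701095581054688), (79.03076934814453, 17.187055587768555), 86.37418365478516)
lid88 (array([0.3738, 0.2794]), 180, 0.0013, 0.0328)
side 112 ('slope', array([0.005, 0.015]), 'rimz', np.float64(0.0719), 28, 'circ', (array([ 0.62  , -0.0211]), 277, 0.0013, 0.0712))
136 ('slope', array([0.007, 0.142]), 'rimz', np.float64(0.0615), 17, 'circ', (array([ 0.6202, -0.0188]), 520, 0.01, 0.0602))
((485.1141662597656, -9.370895385742188), (104.50796508789062, 14.54507064819336), 85.89691925048828)
lid88 (array([0.3714, 0.283 ]), 312, 0.0012, 0.0338)
wrist 112 ('slope', array([-0.032, -0.015]), 'rimz', np.float64(0.0742), 36, 'circ', (array([ 0.6198, -0.0224]), 1926, 0.001, 0.0739))
136 ('slope', array([0.025, 0.089]), 'rimz', np.float64(0.0662), 34, 'circ', (array([ 0.6197, -0.0221]), 2840, 0.0036, 0.0618))
((486.07305908203125, -11.846328735351562), (99.01905059814453, 14.763590812683105), 85.54069519042969)
lid88 None
23.95 [0.62007927 0.03067012 0.15810184] [-9.00057895e+01  9.42823949e-02  4.84784520e-02] 0.021937782737703738 [-0.76940618  0.19390393  0.75367343]
[[-0.03, 0.002, 0.032, 0.0], [-0.06, 0.004, 0.065, 0.0], [-0.09, 0.006, 0.097, 0.0], [-0.12, 0.008, 0.129, 0.0], [-0.152, 0.016, 0.149, 0.0]]
[[-0.032, 0.007, 0.02, -0.0], [-0.064, 0.015, 0.039, -0.0], [-0.096, 0.022, 0.059, -0.0], [-0.096, 0.052, 0.059, -0.0], [-0.096, 0.082, 0.059, -0.0]]
[[0.0, -0.0, 0.0, -0.0], [0.0, -0.0, 0.0, -0.0]]
```

View pics/wrist7.png

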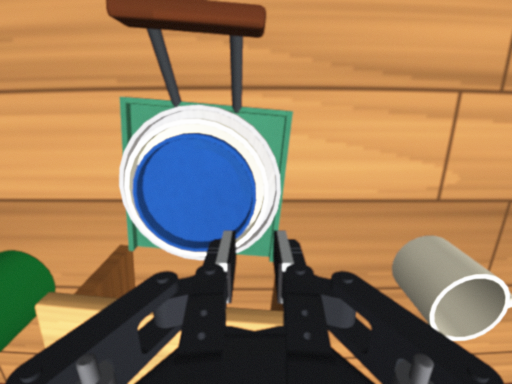

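Blue lid nested (rim 0.074 m, level, centred). Red lid next.

>>> move_arm([
  [[-0.03,0.002,0.032,0],[-0.06,0.004,0.065,0],[-0.09,0.006,0.097,0],[-0.12,0.008,0.129,0],[-0.152,0.016,0.149,0]],
], claw=0.03)

```text
time: 24.45
ee_pos: [0.4667, 0.181, 0.1421]
tcp_rot: [-90.0, 0.1, 0.1]
wrist_force: [0.6, 1.1, -0.4]
opening: 0.0302
```

>>> move_arm([
  [[-0.032,0.007,0.02,0],[-0.064,0.015,0.039,0],[-0.096,0.022,0.059,0],[-0.096,0.052,0.059,0],[-0.096,0.082,0.059,0]],
])

```text
time: 24.95
ee_pos: [0.3712, 0.239, 0.0598]
tcp_rot: [-90.0, -0.0, 0.2]
wrist_force: [-0.1, -0.2, -0.6]
opening: 0.0303
```

>>> move_arm([
  [[0,0,0,0],[0,0,0,0]],
])

```text
time: 25.15
ee_pos: [0.3717, 0.238, 0.0609]
tcp_rot: [-90.1, 0.1, 0.0]
wrist_force: [-0.1, 0.2, 0.5]
opening: 0.03
```

```bash
python3 - <<'E'
from h import *
c=snap('wrist'); P=pts(c); print(lidfit(P,(.3725,.281),.044))
o=get_obs();print(o['time'],o['ee_pos'],o['tcp_rot'],o['opening'])
plan([(.3725,.239,.028,0)],step=.02,hold=1)
E
```

```text
(array([0.3707, 0.2814]), 2446, 0.0009, 0.0349)
25.2 [0.37249177 0.23840082 0.06193118] [-9.00042320e+01  5.27268192e-03  3.13072530e-02] 0.029907293250641818
[[0.0, 0.017, 0.0, 0.0], [0.0, 0.034, 0.001, 0.0], [0.0, 0.034, 0.001, 0.0]]
```

>>> move_arm([
  [[0,0.017,0.001,0],[0,0.032,0.001,0],[0,0.033,0.001,0],[0,0.033,0.001,0]],
])

```text
time: 25.6
ee_pos: [0.3729, 0.2396, 0.0294]
tcp_rot: [-90.0, -0.0, 0.0]
wrist_force: [0.5, -0.1, 0.3]
opening: 0.0297
```

>>> move_arm([
  [[0,0,0,0],[0,0,0,0],[0,0,0,0],[0,0,0,0],[0,0,0,0]],
], claw=0.0, newtons=80)

```text
time: 26.1
ee_pos: [0.3729, 0.2395, 0.0291]
tcp_rot: [-90.0, -0.1, 0.0]
wrist_force: [0.8, -3.9, 6.3]
opening: 0.0018
```

>>> move_arm([
  [[0,-0.01,0,0],[0,-0.03,0,0],[0,-0.06,0,0],[0,-0.11,0,0],[0,-0.13,0,0]],
])

```text
time: 26.6
ee_pos: [0.373, 0.2401, 0.1629]
tcp_rot: [-89.8, -0.2, 0.1]
wrist_force: [0.8, 0.4, -0.6]
opening: 0.0015
```

>>> move_arm([
  [[0,0,0,0],[0,0,0,0]],
])

```text
time: 26.8
ee_pos: [0.3723, 0.2396, 0.1583]
tcp_rot: [-90.0, -0.0, 0.1]
wrist_force: [-0.3, -0.3, -0.5]
opening: 0.0015
```

```bash
python3 - <<'E'
from h import *
for n in('scene','side','wrist'):
    c=snap(n); P=pts(c); e=get_obs()['ee_pos']; print(n,e,lid3(P,e,(e[0],e[1]+.042),.044,e[2]+.006))
o=get_obs();print(o['time'],o['ee_pos'],o['tcp_rot'],o['opening'],o['wrist_force'])
plan([(.54,.05,.155,0),(.620,-.0655,.14,0),(.62,-.0655,.115,0)],step=.035,hold=2)
E
```

```text
scene [0.37196622 0.23932093 0.15746578] ('slope', array([0.065, 0.093]), 'rimz', np.float64(0.1606), 16, 'circ', (array([0.3741, 0.2801]), 227, 0.0015, 0.1615))
side [0.37178546 0.23918626 0.15706107] ('slope', array([-0.002,  0.021]), 'rimz', np.float64(0.1626), 22, 'circ', (array([0.3719, 0.2832]), 368, 0.0012, 0.1618))
wrist [0.37175351 0.23918594 0.15698456] ('slope', array([-0.159,  0.157]), 'rimz', np.float64(0.1581), 23, 'circ', (array([0.3705, 0.2806]), 3547, 0.0009, 0.1624))
26.95 [0.37175351 0.23918594 0.15698456] [-9.00638659e+01  1.07877882e-01  5.47168182e-02] 0.001262722172850604 [ 0.40972206  0.68205256 -1.34045596]
[[0.021, 0.0, -0.024, 0.0], [0.042, 0.0, -0.047, 0.0], [0.063, 0.001, -0.071, 0.0], [0.084, 0.001, -0.095, 0.0], [0.105, 0.001, -0.118, 0.0]]
[[0.021, 0.0, -0.024, 0.0], [0.042, 0.0, -0.047, 0.0], [0.063, 0.001, -0.071, 0.0], [0.079, 0.004, -0.094, 0.0], [0.095, 0.007, -0.117, 0.0]]
[[0.016, 0.003, -0.023, -0.0], [0.032, 0.006, -0.046, -0.0], [0.048, 0.009, -0.069, -0.0], [0.048, 0.034, -0.069, -0.0], [0.048, 0.034, -0.069, -0.0]]
[[0.0, -0.0, 0.0, -0.0]]
```

>>> move_arm([
  [[0.018,-0.005,-0.02,0],[0.042,-0.01,-0.047,0],[0.063,-0.01,-0.071,0],[0.084,-0.01,-0.095,0],[0.105,-0.01,-0.118,0]],
])

```text
time: 27.45
ee_pos: [0.4777, 0.1203, 0.1671]
tcp_rot: [-90.0, 0.1, 0.0]
wrist_force: [-0.4, 0.1, -0.5]
opening: 0.0012
```

>>> move_arm([
  [[0.021,0,-0.024,0],[0.042,0,-0.047,0],[0.063,0.0,-0.071,0],[0.079,0.01,-0.094,0],[0.095,0.017,-0.117,0]],
])

```text
time: 27.95
ee_pos: [0.5726, 0.0035, 0.1495]
tcp_rot: [-90.0, 0.1, 0.0]
wrist_force: [0.2, 1.2, -0.9]
opening: 0.0016
```

>>> move_arm([
  [[0.016,0.003,-0.023,0],[0.032,0.006,-0.046,0],[0.048,0.009,-0.069,0],[0.048,0.034,-0.069,0],[0.048,0.034,-0.069,0]],
])

```text
time: 28.45
ee_pos: [0.6187, -0.0648, 0.1125]
tcp_rot: [-90.0, 0.4, -0.0]
wrist_force: [-1.1, 0.1, -1.2]
opening: 0.0013
```

>>> move_arm([
  [[0,0,0,0],[0,0,0,0]],
])

```text
time: 28.65
ee_pos: [0.6205, -0.0638, 0.1181]
tcp_rot: [-90.0, -0.0, 0.1]
wrist_force: [-0.2, -0.2, -0.2]
opening: 0.0018
```

```bash
python3 - <<'E'
from h import *
for n in('scene','side','wrist'):
    c=snap(n,n+'8.png'); P=pts(c); e=get_obs()['ee_pos']; print(n,e,lid3(P,e,(e[0],e[1]+.042),.044,e[2]+.006)); print(lid3(P,e,(.62,-.0235),.056,.074))
o=get_obs();print(o['time'],o['ee_pos'],o['tcp_rot'],o['opening'],o['wrist_force'])
E
```

```text
scene [ 0.62073976 -0.06383264  0.11842508] ('slope', array([0.023, 0.   ]), 'rimz', np.float64(0.1229), 17, 'circ', (array([ 0.6221, -0.023 ]), 222, 0.0013, 0.1228))
('slope', array([0.032, 0.006]), 'rimz', np.float64(0.073), 14, 'circ', (array([ 0.622 , -0.0248]), 229, 0.001, 0.0734))
side [ 0.62086457 -0.06385449  0.11848866] ('slope', array([-0.021,  0.005]), 'rimz', np.float64(0.1215), 13, 'circ', (array([ 0.6204, -0.0194]), 234, 0.0014, 0.121))
('slope', array([0.002, 0.02 ]), 'rimz', np.float64(0.0722), 16, 'circ', (array([ 0.6195, -0.0204]), 186, 0.0012, 0.0717))
wrist [ 0.62085482 -0.06390637  0.11841594] ('slope', array([-0.157,  0.149]), 'rimz', np.float64(0.1192), 23, 'circ', (array([ 0.6195, -0.0225]), 3542, 0.0009, 0.1234))
('slope', array([-0.215,  0.024]), 'rimz', np.float64(0.0651), 14, 'circ', (array([ 0.6084, -0.0276]), 2193, 0.0053, 0.0612))
28.8 [ 0.62085482 -0.06390637  0.11841594] [-9.00079785e+01 -8.45225341e-02  8.43178171e-02] 0.0014082998162007728 [-0.28863358 -0.48797872 -0.31295437]
```

View pics/wrist8.png

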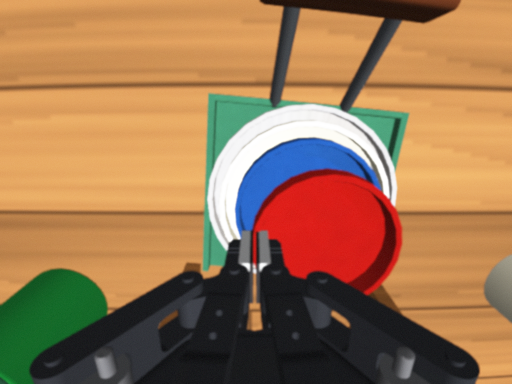

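Red lid held above the stack; its measured centre agrees within about 2 mm, and the offset in view is perspective. Lower and release.

>>> move_arm([
  [[0,0.01,-0.001,0],[0,0.02,-0.001,0],[0,0.03,-0.001,0],[0,0.035,-0.001,0],[0,0.035,-0.001,0]],
])

```text
time: 29.3
ee_pos: [0.6204, -0.0656, 0.0816]
tcp_rot: [-90.0, 0.0, 0.0]
wrist_force: [-0.2, -0.1, -0.3]
opening: 0.0012
```

>>> move_arm([
  [[0,0,0,0],[0,0,0,0],[0,0,0,0]],
])

```text
time: 29.6
ee_pos: [0.6206, -0.0652, 0.0822]
tcp_rot: [-90.0, 0.0, 0.1]
wrist_force: [-1.2, 0.4, 0.1]
opening: 0.0012
```

>>> move_arm([
  [[0,0,0,0],[0,0,0,0],[0,0,0,0],[0,0,0,0]],
], claw=0.022)

```text
time: 30.0
ee_pos: [0.6206, -0.0653, 0.0824]
tcp_rot: [-90.0, -0.0, 0.0]
wrist_force: [0.2, -0.4, 0.1]
opening: 0.0219
```

>>> move_arm([
  [[0,-0.015,0,0],[0,-0.04,0,0],[0,-0.08,0,0],[0,-0.1,0,0],[0,-0.1,0,0]],
])

```text
time: 30.5
ee_pos: [0.622, -0.0655, 0.1874]
tcp_rot: [-90.0, -0.4, 0.0]
wrist_force: [-0.5, -0.3, 1.0]
opening: 0.0218
```

```bash
python3 - <<'E'
from h import *
ims=[]
for n in('scene','side','wrist'):
    c=snap(n,n+'9.png'); P=pts(c); ims.append(c['color'])
    for k,z in (('lid88',.087),('lid112',.074),('lid136',.061),('lid160',.048)): print(n,k,lidfit(P,(.62,-.0235),R[k],z-.035))
    print(bar(P,(.484,-.012)))
cv2.imwrite('pics/d.png',np.vstack([ims[1][100:300,100:400],ims[2][50:300,100:400]]))
o=get_obs();print(o['time'],o['ee_pos'],o['tcp_rot'],o['opening'],o['wrist_force'])
plan([(.50,-.05,.21,-40),(.40,-.005,.21,-95),(.40,-.0045,.1,-95)],hold=2)
E
```

```text
scene lid88 (array([ 0.6215, -0.025 ]), 273, 0.0011, 0.0865)
scene lid112 (array([ 0.6258, -0.025 ]), 662, 0.0083, 0.0733)
scene lid136 (array([ 0.6716, -0.0297]), 875, 0.0148, 0.064)
scene lid160 (array([ 0.5885, -0.0194]), 537, 0.0113, 0.0486)
((491.1826171875, 11.850690841674805), (48.17201232910156, 10.767057418823242), 87.17533111572266)
side lid88 (array([ 0.6204, -0.0216]), 177, 0.0015, 0.0851)
side lid112 (array([ 0.6198, -0.0188]), 415, 0.0095, 0.0729)
side lid136 (array([ 0.6212, -0.0204]), 559, 0.0126, 0.0622)
side lid160 (array([ 0.6217, -0.028 ]), 505, 0.007, 0.0475)
((485.87176513671875, -10.368125915527344), (98.4872055053711, 14.679408073425293), 85.40135955810547)
wrist lid88 (array([ 0.6201, -0.0238]), 1444, 0.001, 0.087)
wrist lid112 (array([ 0.619 , -0.0242]), 3762, 0.0118, 0.0729)
wrist lid136 (array([ 0.6628, -0.0077]), 5938, 0.0193, 0.0644)
wrist lid160 (array([ 0.6242, -0.0215]), 3698, 0.005, 0.0476)
((486.4830627441406, -12.038070678710938), (99.10908508300781, 15.054367065429688), 85.18672943115234)
30.65 [ 0.62045714 -0.06531789  0.18195888] [-8.99968566e+01  2.58667481e-02  4.53053337e-02] 0.021846042887879905 [ 0.14487911  0.42878604 -0.07606538]
[[-0.02, -0.005, 0.003, 6.7], [-0.04, -0.009, 0.005, 13.3], [-0.06, -0.014, 0.008, 20.0], [-0.08, -0.019, 0.01, 26.7], [-0.1, -0.023, 0.013, 33.4]]
[[-0.018, -0.005, -0.009, 6.7], [-0.034, -0.005, -0.011, 14.5], [-0.049, -0.005, -0.014, 22.4], [-0.065, -0.005, -0.016, 30.2], [-0.08, -0.005, -0.019, 38.1]]
[[-0.011, -0.0, -0.011, 7.9], [-0.021, -0.0, -0.023, 15.7], [-0.032, -0.0, -0.034, 23.6], [-0.032, 0.037, -0.034, 23.6], [-0.032, 0.073, -0.034, 23.6]]
[[-0.0, 0.037, -0.0, -0.0], [-0.0, 0.037, -0.0, -0.0], [-0.0, 0.037, -0.0, -0.0]]
```

View pics/d.png

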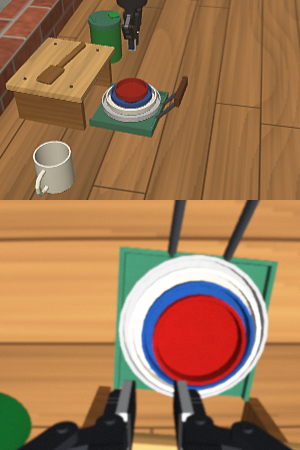

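All four nested (rim heights 0.087 m for the top lid, concentric). Move in front of the bar with shut fingers.

```bash
python3 - <<'E'
from h import *
plan([(.43,-.0075,.182,-5),(.43,-.0075,.088,-5)],hold=2)
E
```

```text
[[-0.038, -0.0, 0.012, 1.0], [-0.076, -0.0, 0.023, 2.0], [-0.114, -0.0, 0.035, 3.0], [-0.152, -0.0, 0.046, 4.0], [-0.19, -0.0, 0.058, 5.0]]
[[0.0, 0.031, 0.0, -0.0], [0.0, 0.063, 0.0, -0.0], [0.0, 0.094, 0.0, -0.0], [0.0, 0.094, 0.0, -0.0], [0.0, 0.094, 0.0, -0.0]]
```

>>> move_arm([
  [[-0.038,0,0.012,1],[-0.076,0,0.023,2],[-0.114,0,0.035,3],[-0.152,0,0.046,4],[-0.19,0,0.058,5]],
], claw=0.0)

```text
time: 31.15
ee_pos: [0.4284, -0.0072, 0.1808]
tcp_rot: [-90.0, 0.1, -5.0]
wrist_force: [0.2, 1.6, 2.0]
opening: 0.0
```

>>> move_arm([
  [[0,0.031,0,0],[0,0.063,0,0],[0,0.094,0,0],[0,0.094,0,0],[0,0.094,0,0]],
])

```text
time: 31.65
ee_pos: [0.4299, -0.0075, 0.0882]
tcp_rot: [-90.0, 0.1, -5.0]
wrist_force: [0.4, 0.7, 0.0]
opening: 0.0002
```

```bash
python3 - <<'E'
from h import *
ims=[]
for n in('scene','side'):
    c=snap(n); P=pts(c); ims.append(c['color'])
    print(n,lidfit(P,(.62,-.0235),.044,.052), bar(P,(.484,-.012)))
cv2.imwrite('pics/e.png',np.vstack([ims[0][60:300,100:400],ims[1][60:300,100:400]]))
o=get_obs();print(o['time'],o['ee_pos'],o['tcp_rot'],o['opening'],o['wrist_force'])
E
```

```text
scene (array([ 0.6215, -0.025 ]), 273, 0.0012, 0.0866) ((464.9648132324219, -12.44186782836914), (99.42105102539062, 61.832298278808594), 86.94662475585938)
side (array([ 0.6204, -0.0217]), 178, 0.0013, 0.0849) ((483.2345886230469, -10.304351806640625), (67.75698852539062, 80.65782928466797), 29.871828079223633)
31.75 [ 0.43118134 -0.00750282  0.08969689] [-8.99946129e+01 -8.10313400e-02 -4.95454110e+00] 7.026567613746272e-05 [ 0.34038278  0.7250223  -0.03425245]
```

View pics/e.png

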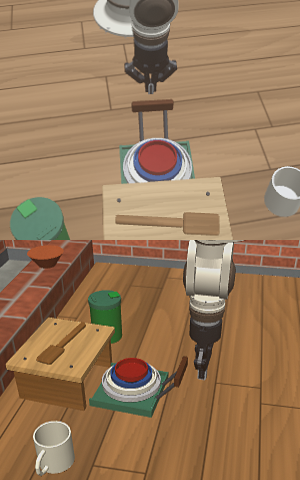

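The shut fingers stand just in front of the bar's middle, with the stack undisturbed. Push, ramping gently.

>>> move_arm([
  [[0.012,0,0,0],[0.022,0,0,0],[0.03,0,0,0],[0.037,0,0,0],[0.044,0,0,0]],
])

```text
time: 32.25
ee_pos: [0.4749, -0.0113, 0.0882]
tcp_rot: [-90.0, 0.0, -5.0]
wrist_force: [-2.0, -0.2, 0.9]
opening: 0.0003
```

>>> move_arm([
  [[0.008,0,0,0],[0.016,0,0,0],[0.025,0,0,0],[0.035,0,0,0],[0.045,0,0,0]],
])

```text
time: 32.75
ee_pos: [0.5198, -0.0152, 0.0882]
tcp_rot: [-90.0, 0.0, -4.9]
wrist_force: [-3.2, 0.2, 2.2]
opening: 0.0
```

>>> move_arm([
  [[0.01,0,0,0],[0.02,0,0,0],[0.03,0,0,0],[0.04,0,0,0],[0.05,0,0,0]],
])

```text
time: 33.25
ee_pos: [0.5696, -0.0195, 0.0882]
tcp_rot: [-90.0, 0.0, -4.9]
wrist_force: [-5.0, 1.0, 2.2]
opening: 0.0
```

>>> move_arm([
  [[0.01,0,0,0],[0.02,0,0,0],[0.03,0,0,0],[0.038,0,0,0],[0.045,0,0,0]],
])

```text
time: 33.75
ee_pos: [0.6143, -0.0233, 0.0882]
tcp_rot: [-90.0, 0.0, -4.9]
wrist_force: [-7.1, 0.7, 2.8]
opening: 0.0001
```

Forces match the expected curve. Last stretch slowly, until the stop.

>>> move_arm([
  [[0.006,0,0,0],[0.011,0,0,0],[0.015,0,0,0],[0.019,0,0,0],[0.023,0,0,0]],
])

```text
time: 34.25
ee_pos: [0.6369, -0.0252, 0.0882]
tcp_rot: [-90.0, 0.1, -4.9]
wrist_force: [-7.2, 1.0, 2.7]
opening: 0.0002
```

>>> move_arm([
  [[0.002,0,0,0],[0.004,0,0,0],[0.004,0,0,0]],
])

```text
time: 34.55
ee_pos: [0.6411, -0.0256, 0.0882]
tcp_rot: [-90.0, 0.0, -4.9]
wrist_force: [-4.9, 0.3, 2.1]
opening: 0.0001
```

>>> move_arm([
  [[0.002,0,0,0],[0.004,0,0,0],[0.004,0,0,0]],
])

```text
time: 34.85
ee_pos: [0.645, -0.026, 0.0882]
tcp_rot: [-90.0, 0.0, -4.9]
wrist_force: [-5.1, 2.2, 2.0]
opening: -0.0002
```

>>> move_arm([
  [[0.002,0,0,0],[0.004,0,0,0],[0.004,0,0,0]],
])

```text
time: 35.15
ee_pos: [0.6457, -0.026, 0.0882]
tcp_rot: [-90.0, 0.4, -4.9]
wrist_force: [-22.9, 2.3, 10.2]
opening: 0.0
```

Force rose to 23 N, so the stop is reached. Back off, rise and look.

>>> move_arm([
  [[-0.004,0,0,0],[-0.012,0,0,0],[-0.03,0,0,0],[-0.07,0,0,0],[-0.11,0,0,0]],
])

```text
time: 35.65
ee_pos: [0.5385, -0.0169, 0.0879]
tcp_rot: [-90.0, -0.1, -5.0]
wrist_force: [0.6, -0.1, -0.3]
opening: -0.0002
```

>>> move_arm([
  [[-0.04,-0.01,0,0],[-0.08,-0.03,0,0],[-0.12,-0.05,0,0],[-0.13,-0.05,0,0],[-0.13,-0.05,0,0]],
])

```text
time: 36.15
ee_pos: [0.4097, -0.0056, 0.1391]
tcp_rot: [-90.0, -0.2, -4.9]
wrist_force: [0.6, -0.8, -0.5]
opening: 0.0001
```

```bash
python3 - <<'E'
from h import *
ims=[]
for n in('scene','side','wrist'):
    c=snap(n); P=pts(c); ims.append(c['color'])
    print(n,bar(P,(.659,-.0285)))
    print(lidfit(P,(.797,-.039),.044,.052), lidfit(P,(.797,-.039),.08,.013))
cv2.imwrite('pics/f.png',np.vstack([cv2.resize(ims[0][60:300,100:420],None,fx=1.2,fy=1.2),cv2.resize(ims[1][100:340,80:400],None,fx=1.2,fy=1.2)]))
cv2.imwrite('pics/g.png',ims[2])
o=get_obs();print(o['time'],o['ee_pos'],o['wrist_force'])
E
```

```text
scene ((664.6552734375, -28.795883178710938), (99.30621337890625, 15.959206581115723), 85.21157836914062)
None None
side ((683.2275390625, -36.453819274902344), (119.4407958984375, 56.16120147705078), 85.1905517578125)
None (array([ 0.8033, -0.01  ]), 155, 0.0062, 0.0469)
wrist None
None None
36.3 [ 0.41050037 -0.00573516  0.13759206] [-0.72233759 -0.61478085 -0.28814502]
```

View pics/f.png

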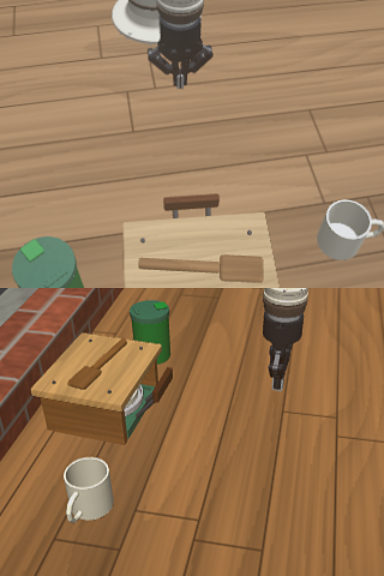

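View pics/g.png

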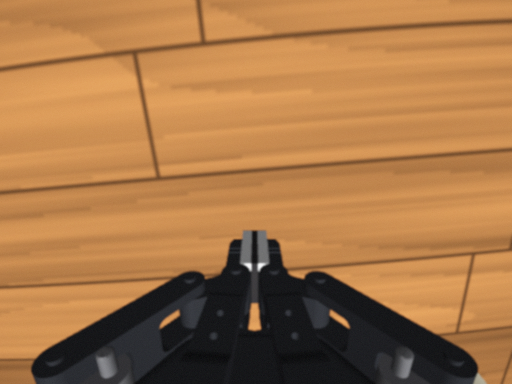

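The bar now measures x = 0.6647; it was 0.6589 at the start, so the tray began about 6 mm out and is now against its stop. Next I check the stack through the opening.

```bash
python3 - <<'E'
from h import *
c=snap('side'); P=pts(c); hsv=cv2.cvtColor(c['color'],cv2.COLOR_BGR2HSV)
ctr=np.array((.805,-.041))
m=(np.hypot(P[...,0]-ctr[0],P[...,1]-ctr[1])<.1)&(P[...,2]>.016)&(P[...,2]<.1)
col={'red':((hsv[...,0]<8)|(hsv[...,0]>172))&(hsv[...,1]>170),'blue':(abs(hsv[...,0].astype(int)-112)<12)&(hsv[...,1]>120),'pale':hsv[...,1]<60}
for k,s in col.items():
    q=P[m&s]
    if len(q): print(k,len(q),'z',np.percentile(q[:,2],[2,50,98]).round(3),'r',np.percentile(np.hypot(*(q[:,:2]-ctr).T),[2,50,98]).round(3))
q=m&col['pale']
print('160 rim',lidfit(np.where((q&(P[...,2]<.052))[...,None],P,0),ctr,.08,.013)); print('136 rim',lidfit(np.where(q[...,None],P,0),ctr,.068,.026))
cv2.imwrite('pics/i.png',cv2.resize(c['color'][170:290,110:260],None,fx=4,fy=4,interpolation=cv2.INTER_CUBIC))
E
```

```text
pale 238 z [0.022 0.039 0.061] r [0.058 0.082 0.098]
160 rim (array([ 0.8001, -0.0373]), 76, 0.0028, 0.0471)
136 rim (array([ 0.7977, -0.0343]), 22, 0.0012, 0.0594)
```

View pics/i.png

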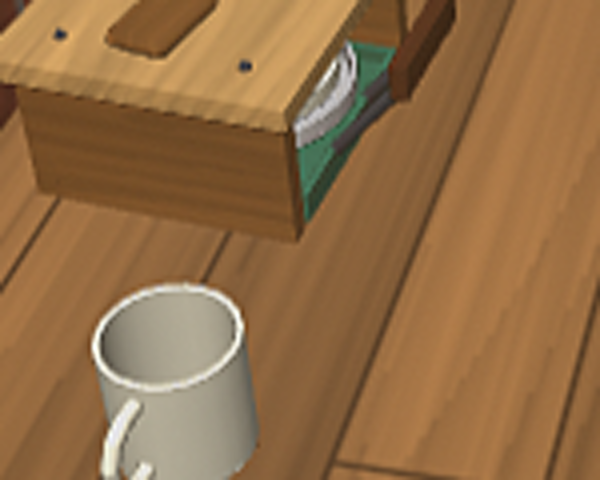

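```bash
python3 -c "
from h import *
print(job_done())"
```

```text
the job is handed in; nothing more can be done
None
```

I drew the tray to its stop, stacked all four lids in it by size, pushed it home, and handed the job in at about 36 s. The blue and red lids could not be seen once the tray was home, so their final position is inferred.

- **Tray out:** the pull force rose to 49 N at the stop. The tray then slipped back to about 0.18 m, as the task said it would. It had started about 6 mm out: the bar measured x = 0.659 at first and 0.665 once home.
- **Stack before closing:** I placed aluminium, white, blue, then red. As each was placed, its rim measured 48, 61, 74 and 87 mm high, as nesting requires. They were level and centred within about 5 mm of the recess.
- **Tray home:** pushing took about 7 N, then rose to 23 N at the stop. I then drew the arm back clear of everything.
- **Last checks:** the aluminium and white rims, seen through the opening, were at about 47 and 59 mm, within about 10 mm of the recess centre. Those fits had few points. I judged the blue and red lids from their places before the slow push. The mug, canister and stick looked untouched in the pictures; I did not re-measure them.

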